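Swing out, load and relock the indexing nest of a jar-topper gluing station

ROBOT

A 7-joint arm with a two-finger parallel gripper is mounted at the origin on the work surface. World frame = base frame: x ahead of the robot, y to its left, z up, the work surface at z = 0. Lengths are in m, angles in degrees, forces in N, time in s.
With the tool pointing down it reaches from about 0.425 to 0.875 m from the base axis. Payload 4.7 kg.
Tool frame: the origin (TCP) lies at the very end of the fingers, on their centre line; the grasp point (between the pads) lies 19 mm behind it; z points along the fingers, y is the line along which they close (so a half turn about z gives the same grasp; the last joint's range is limited). The gripper opens to 87 mm and grips with 3 to 60 N. Pads are 19 mm wide; open, the fingers measure 117 mm over their backs; the gripper's body (75 mm by 190 mm) begins 51 mm behind the grasp point.
Start: joints at [70.938, 18.392, -4.016, 83.108, 1.295, 78.541, -3.26], TCP at [0.221, -0.611, 0.223] pointing down, gripper open.
Joint ranges: [-163.93, 163.93], [-17.29, 119.83], [-79.2, 71.16], [3.27, 140.29], [-89.18, 269.18], [5.43, 117.66], [-154.24, 154.24]. Speed limits (degrees/s): [147.25, 147.25, 180, 180, 180, 180, 180].

INTERFACE

Orientations are given as [roll, pitch, yaw] about the fixed x, y, z axes, in that order (R = Rz(yaw) Ry(pitch) Rx(roll)).
In Python, from cell import telemetry, cams, env gives the robot as it stands.
- The arm moves only by the tool arm_command, never from a script. Its argument "series" is text: rows parted by semicolons, each of 5 numbers parted by spaces: the shift along the tool's x, y, z in mm, then the turn about the tool's z in rad, then the closure in counts, from 0 (fully open) to 255 (shut). A call has 1 to 20 rows; each row shifts and turns the commanded pose from where the row before left it, along the tool's axes as they then stand; what a row does not reach is not made up. A row lasts 1/12 s, in which the tool goes at most 41.7 mm and 7.16 degrees, less where a joint would pass 70% of its speed; a pose out of reach is approached as far as the arm can. A call is refused whole if a number of a shift passes 41.7 or a number of a turn 0.125, either way. A call with a gripper value outside its range is refused whole. The fingers move at their own pace and stop on an object; "squeeze" is the grip in N (left out, the last holds). Time passes only in rows, so rows that do not move let the fingers close. It gives the time, the measured TCP pose, the force, the opening and the grip force at its end, in the units of the state.
- telemetry.get_obs(): the state, without advancing time (a new reading comes with each control period).
- cams.read_camera(name): name is "side" or "top"; returns the picture (420x560x3 uint8, blue, green, red); there is no depth.
- cams.calibration(name): a dict with "K" (3x3 intrinsics, pixels), "origin" and "rotation" of the camera in the world. Camera axes: x right, y down, z forward; pixel columns grow to the right and rows downward; lengths in m; the calibration is good to about 2 mm. A picture is of the moment at which its call begins. calibration takes no time and is no camera call.
- env.sign_off(): hands the job in; it is judged then, once.
The state is a dict: "time_s": time; "qpos": joint angles; "joint_velocities": joint speeds; "effort": joint torques, N m; "tool_pos": TCP position; "tool_rot": TCP orientation; "force": force on the tool from outside, world axes, zero at the start; "wrist_torque": the same for the moment, N m; "grip_width": finger opening in m; "grasp_force": force on a finger pad.
Only numpy, scipy, OpenCV 4.12 (cv2) and the standard library are available. Lean on these libraries where they do the work, as an engineer would, in place of code of your own. Each camera call takes 0.05 s, during which the arm holds its last target. There are 200 camera calls.

TASK

Load the gluing station. The swivelling nest plate stands locked under the glue head: pull up its red plunger knob and twist it so that it stays out, swing the nest by its black post all the way to the open side and twist the knob back so that the plunger drops in and locks it there; then seat every bunny-ear topper from the table flat and square in a pocket of its own (any pocket, either way round). Then release the plunger again in the same way, leave it held out while you swing the loaded nest all the way back under the glue head, and relock it, with all toppers still seated; leave the jars and the bottle alone.

Things in the scene. Friction and masses are not known exactly. Their poses are not given: they have to be found in the camera images.
- fixture: fixed gluing station: grey round base, radius 200 mm. Origin: on the swivel axis at table height, z up. In its frame (deg counter-clockwise from x): white pillar at 45, 255 mm out, to 208 mm high, carrying a blue glue head, a bar 190 mm long across that direction, 85 to 140 mm from the axis, underside at 155 mm, nozzles down to 126; plunger at 295, 190 mm out.
- nest (a joint): angle of the plywood nest plate (radius 170 mm, top 40 mm above the table) about the vertical axis: 0 = home under the glue head (end stop), growing counter-clockwise from above to 2.356 (135 deg) = open loading side (end stop). The pin drops in only within about 0.013 rad of a stop; between, it rides on the steel ring. Friction about 0.15 N m; stays where left when unlocked.
- post (a point): centre line of the black upright post for swinging the nest, 18 mm diameter, standing on the plate 130 mm from the axis, from 40 to 102 mm above the table; this point is 85 mm above the table. It moves with the nest.
- pocket0 (a point): clockwise-most green pocket of the nest. Point: centre of its floor, 40 mm above the table; x points radially out from the nest axis, y along the rim, z up. Floor 68 (x) x 48 mm (y): a topper fits with its x along the pocket's x, either way round, 2 mm to spare each side. Walls 6 mm high, with a sloped lead-in lip to 9 mm.
- pocket1 (a point): middle green pocket of the nest. Point: centre of its floor, 40 mm above the table; x points radially out from the nest axis, y along the rim, z up. Floor 68 (x) x 48 mm (y): a topper fits with its x along the pocket's x, either way round, 2 mm to spare each side. Walls 6 mm high, with a sloped lead-in lip to 9 mm.
- pocket2 (a point): counter-clockwise-most green pocket of the nest. Point: centre of its floor, 40 mm above the table; x points radially out from the nest axis, y along the rim, z up. Floor 68 (x) x 48 mm (y): a topper fits with its x along the pocket's x, either way round, 2 mm to spare each side. Walls 6 mm high, with a sloped lead-in lip to 9 mm.
- plunger (a joint): height of the spring plunger (m): 0 = pin in its hole, nest locked; pulls straight up to 0.018 at most (4 N at first, 8 N at the top). The knob twists only when it is up 0.012 or more; then it stays held out at 0.012. With the knob back at 0 it drops to 0 if a hole is under it, else it rests on the ring at about 0.006 and snaps in when the nest reaches its stop.
- plunger_knob (a joint): twist of the red knob (rad): 0 = bar pointing radially, in line with its slot (the pin can drop); grows counter-clockwise from above to 1.2. Beyond about 0.5 the plunger stays out by itself. Turns lightly once pulled up; while down, its slot holds it to about 0.15.
- knob_grip (a point): centre of the red knob's bar: 40 mm long (this frame's x), 14 mm wide (y), 26 mm tall, its middle; about 92 mm above the table when the plunger is home, the bar's top 11 mm higher. It moves with the pull and turns with the twist. Nothing stands beside the bar above 62 mm.
- topper0: loose bunny-ear jar topper, 70 g; may be absent (None). Wooden base 64 (its x) x 44 (y) x 10 mm thick; on its middle a cork figure 46 (x) x 14 mm (y): solid from 10 to 40 mm above the underside, then two ears 6 mm apart up to 71 mm. Pinch across the 14 mm from above. Origin: centre of the underside, z up. Same after a half turn. Starts standing on the table.
- topper1: loose bunny-ear jar topper, 70 g; may be absent (None). Wooden base 64 (its x) x 44 (y) x 10 mm thick; on its middle a cork figure 46 (x) x 14 mm (y): solid from 10 to 40 mm above the underside, then two ears 6 mm apart up to 71 mm. Pinch across the 14 mm from above. Origin: centre of the underside, z up. Same after a half turn. Starts standing on the table.
- topper2: loose bunny-ear jar topper, 70 g; may be absent (None). Wooden base 64 (its x) x 44 (y) x 10 mm thick; on its middle a cork figure 46 (x) x 14 mm (y): solid from 10 to 40 mm above the underside, then two ears 6 mm apart up to 71 mm. Pinch across the 14 mm from above. Origin: centre of the underside, z up. Same after a half turn. Starts standing on the table.
- jar0: open glass jar with a twine band, radius 35 mm, 75 mm tall, origin at the centre of its underside; loose; leave it where it is and standing.
- jar1: glass jar with a brass lid, radius 35 mm, 86 mm tall, origin at the centre of its underside; loose; leave it where it is and standing.
- water_bottle: water bottle with a blue cap, radius 32 mm, 200 mm tall, origin at the centre of its underside; loose; leave it where it is and standing.
Things that resemble listed ones, but are neither listed nor needed, are in the scene too. What is shaped like the topper1 but blue or turquoise is not meant.

How it is judged (in metres and radians):
On the way, in this order (a step that is already met when the one before it is completed fails the run):
1. the plunger is pulled, twisted and left held out (value of joint plunger above 0.01 m and value of joint plunger_knob above 0.5 rad and contact force between the fingers and plunger_knob below 0.5 N), for 0.2 s.
2. the nest is at the open loading side and the plunger is back in, locked (value of joint nest above 2.3 rad and value of joint plunger below 0.003 m and value of joint plunger_knob below 0.25 rad), for 0.2 s.
3. with the nest locked there, every topper is seated flat and square in a pocket (all of step 2 and ((x of topper0 in the frame of pocket0 between -0.005 and 0.005 m and y of topper0 in the frame of pocket0 between -0.005 and 0.005 m and z of topper0 in the frame of pocket0 between -0.003 and 0.003 m and angle between the x axis of topper0 and the x axis of pocket0, either way round below 0.1 rad and angle between topper0's own z axis and vertical below 0.06 rad) or (x of topper0 in the frame of pocket1 between -0.005 and 0.005 m and y of topper0 in the frame of pocket1 between -0.005 and 0.005 m and z of topper0 in the frame of pocket1 between -0.003 and 0.003 m and angle between the x axis of topper0 and the x axis of pocket1, either way round below 0.1 rad and angle between topper0's own z axis and vertical below 0.06 rad) or (x of topper0 in the frame of pocket2 between -0.005 and 0.005 m and y of topper0 in the frame of pocket2 between -0.005 and 0.005 m and z of topper0 in the frame of pocket2 between -0.003 and 0.003 m and angle between the x axis of topper0 and the x axis of pocket2, either way round below 0.1 rad and angle between topper0's own z axis and vertical below 0.06 rad)) and ((x of topper1 in the frame of pocket0 between -0.005 and 0.005 m and y of topper1 in the frame of pocket0 between -0.005 and 0.005 m and z of topper1 in the frame of pocket0 between -0.003 and 0.003 m and angle between the x axis of topper1 and the x axis of pocket0, either way round below 0.1 rad and angle between topper1's own z axis and vertical below 0.06 rad) or (x of topper1 in the frame of pocket1 between -0.005 and 0.005 m and y of topper1 in the frame of pocket1 between -0.005 and 0.005 m and z of topper1 in the frame of pocket1 between -0.003 and 0.003 m and angle between the x axis of topper1 and the x axis of pocket1, either way round below 0.1 rad and angle between topper1's own z axis and vertical below 0.06 rad) or (x of topper1 in the frame of pocket2 between -0.005 and 0.005 m and y of topper1 in the frame of pocket2 between -0.005 and 0.005 m and z of topper1 in the frame of pocket2 between -0.003 and 0.003 m and angle between the x axis of topper1 and the x axis of pocket2, either way round below 0.1 rad and angle between topper1's own z axis and vertical below 0.06 rad)) and ((x of topper2 in the frame of pocket0 between -0.005 and 0.005 m and y of topper2 in the frame of pocket0 between -0.005 and 0.005 m and z of topper2 in the frame of pocket0 between -0.003 and 0.003 m and angle between the x axis of topper2 and the x axis of pocket0, either way round below 0.1 rad and angle between topper2's own z axis and vertical below 0.06 rad) or (x of topper2 in the frame of pocket1 between -0.005 and 0.005 m and y of topper2 in the frame of pocket1 between -0.005 and 0.005 m and z of topper2 in the frame of pocket1 between -0.003 and 0.003 m and angle between the x axis of topper2 and the x axis of pocket1, either way round below 0.1 rad and angle between topper2's own z axis and vertical below 0.06 rad) or (x of topper2 in the frame of pocket2 between -0.005 and 0.005 m and y of topper2 in the frame of pocket2 between -0.005 and 0.005 m and z of topper2 in the frame of pocket2 between -0.003 and 0.003 m and angle between the x axis of topper2 and the x axis of pocket2, either way round below 0.1 rad and angle between topper2's own z axis and vertical below 0.06 rad))), for 0.2 s.
4. the plunger is again pulled, twisted and left held out (all of step 1), for 0.2 s.
At the end, for the whole second after the job is handed in: nest home (0.05 rad), plunger in (3 mm) with its knob turned back (0.25 rad), every topper present at rest in a pocket: within 5 mm of its centre, flat on the floor (3 mm, tilt 0.06 rad), square within 0.1 rad (value of joint nest below 0.05 rad and value of joint plunger below 0.003 m and value of joint plunger_knob below 0.25 rad and ((x of topper0 in the frame of pocket0 between -0.005 and 0.005 m and y of topper0 in the frame of pocket0 between -0.005 and 0.005 m and z of topper0 in the frame of pocket0 between -0.003 and 0.003 m and angle between the x axis of topper0 and the x axis of pocket0, either way round below 0.1 rad and angle between topper0's own z axis and vertical below 0.06 rad) or (x of topper0 in the frame of pocket1 between -0.005 and 0.005 m and y of topper0 in the frame of pocket1 between -0.005 and 0.005 m and z of topper0 in the frame of pocket1 between -0.003 and 0.003 m and angle between the x axis of topper0 and the x axis of pocket1, either way round below 0.1 rad and angle between topper0's own z axis and vertical below 0.06 rad) or (x of topper0 in the frame of pocket2 between -0.005 and 0.005 m and y of topper0 in the frame of pocket2 between -0.005 and 0.005 m and z of topper0 in the frame of pocket2 between -0.003 and 0.003 m and angle between the x axis of topper0 and the x axis of pocket2, either way round below 0.1 rad and angle between topper0's own z axis and vertical below 0.06 rad)) and ((x of topper1 in the frame of pocket0 between -0.005 and 0.005 m and y of topper1 in the frame of pocket0 between -0.005 and 0.005 m and z of topper1 in the frame of pocket0 between -0.003 and 0.003 m and angle between the x axis of topper1 and the x axis of pocket0, either way round below 0.1 rad and angle between topper1's own z axis and vertical below 0.06 rad) or (x of topper1 in the frame of pocket1 between -0.005 and 0.005 m and y of topper1 in the frame of pocket1 between -0.005 and 0.005 m and z of topper1 in the frame of pocket1 between -0.003 and 0.003 m and angle between the x axis of topper1 and the x axis of pocket1, either way round below 0.1 rad and angle between topper1's own z axis and vertical below 0.06 rad) or (x of topper1 in the frame of pocket2 between -0.005 and 0.005 m and y of topper1 in the frame of pocket2 between -0.005 and 0.005 m and z of topper1 in the frame of pocket2 between -0.003 and 0.003 m and angle between the x axis of topper1 and the x axis of pocket2, either way round below 0.1 rad and angle between topper1's own z axis and vertical below 0.06 rad)) and ((x of topper2 in the frame of pocket0 between -0.005 and 0.005 m and y of topper2 in the frame of pocket0 between -0.005 and 0.005 m and z of topper2 in the frame of pocket0 between -0.003 and 0.003 m and angle between the x axis of topper2 and the x axis of pocket0, either way round below 0.1 rad and angle between topper2's own z axis and vertical below 0.06 rad) or (x of topper2 in the frame of pocket1 between -0.005 and 0.005 m and y of topper2 in the frame of pocket1 between -0.005 and 0.005 m and z of topper2 in the frame of pocket1 between -0.003 and 0.003 m and angle between the x axis of topper2 and the x axis of pocket1, either way round below 0.1 rad and angle between topper2's own z axis and vertical below 0.06 rad) or (x of topper2 in the frame of pocket2 between -0.005 and 0.005 m and y of topper2 in the frame of pocket2 between -0.005 and 0.005 m and z of topper2 in the frame of pocket2 between -0.003 and 0.003 m and angle between the x axis of topper2 and the x axis of pocket2, either way round below 0.1 rad and angle between topper2's own z axis and vertical below 0.06 rad)) and linear speed of each of topper0, topper1, topper2 below 0.02 m/s and velocity of joint nest below 0.03 rad/s); the robot touches nothing.
It fails at once if jar0 is shifted more than 4 cm or tipped over (distance of jar0 from where it was at the start of the episode above 0.04 m or angle between jar0's own z axis and vertical above 0.5 rad).
It fails at once if jar1 is shifted more than 4 cm or tipped over (distance of jar1 from where it was at the start of the episode above 0.04 m or angle between jar1's own z axis and vertical above 0.5 rad).
It fails at once if water_bottle is shifted more than 4 cm or tipped over (distance of water_bottle from where it was at the start of the episode above 0.04 m or angle between water_bottle's own z axis and vertical above 0.5 rad).
Of topper0, topper1, topper2 only 2 to 3 are there at a start; the rules pass over those that are not, and their reading is None.
At some moment in a run one of topper0, topper1, topper2 may be knocked a few centimetres aside while the robot is not near it.
Once in a run the grip may slacken for a moment while it holds something.
It also fails if it takes over 210 s, if anything falls off the work surface, if the arm or the gripper's body presses on something with over 40 N, if the wrist force passes 120 N, or if a joint passes its speed limit or range.

## Working session

There is one attempt and no reset: what is moved stays moved. The work goes in short steps, Python scripts to look and compute and a tool call to move; the robot and the scene stay as the last step left them, time stands still between calls to the robot, and variables do not carry over. Pictures are saved under pics/ and viewed, at most 14 in all, crops included, and the job is handed in when it is done.

Besides the shell and the picture viewer there is one more tool, called after "Emit:" as name(argument=value, ...) on one line, values as JSON. arm_command: Moves the arm, as the interface text tells. Its arguments: {"type":"object","properties":{"series":{"type":"string"},"squeeze":{"type":"number"}},"required":["series"]}

```bash
ls; mkdir -p pics; python3 - <<'E'
from cell import telemetry, cams, env
import cv2
print(telemetry.get_obs())
for n in("side","top"):
    cv2.imwrite(f"pics/{n}0.png",cams.read_camera(n)); c=cams.calibration(n); print(n,c)
E
```

```text
pics
{'time_s': 0.0, 'qpos': array([70.93625833, 18.43985223, -4.01680657, 83.1764524 ,  1.29449315,
       78.54094567, -3.25972915]), 'joint_velocities': array([ 0.03970631, -0.03191498,  0.06493276,  0.01856396, -0.02252123,
        0.05269924, -0.04757608]), 'effort': array([-4.39751393e-04, -4.91281307e+01, -4.04150588e-01, -3.12524736e+01,
       -6.39271480e-02,  4.38212533e-02,  1.56801220e-04]), 'tool_pos': array([ 0.22071794, -0.61077317,  0.22143913]), 'tool_rot': array([-1.79887974e+02,  4.94267442e-03,  1.98749102e+01]), 'force': array([-0.3260834 , -0.42454573,  0.50049946]), 'wrist_torque': array([ 0.01070362, -0.01347881, -0.01912737]), 'grasp_force': 0.0, 'grip_width': 0.08692362063577215}
side {'K': array([[428.02060332,   0.        , 280.11178188],
       [  0.        , 428.02060332, 210.97004839],
       [  0.        ,   0.        ,   1.        ]]), 'origin': array([0.30173507, 0.76984386, 0.85314857]), 'rotation': array([-131.17090522,    1.13894336, -166.48813287])}
top {'K': array([[421.67433768,   0.        , 274.88548747],
       [  0.        , 421.67433768, 211.68764567],
       [  0.        ,   0.        ,   1.        ]]), 'origin': array([ 0.36125042, -0.08134499,  1.09085635]), 'rotation': array([-168.92345561,   -1.42014724,  -90.8418922 ])}
```

View pics/side0.png

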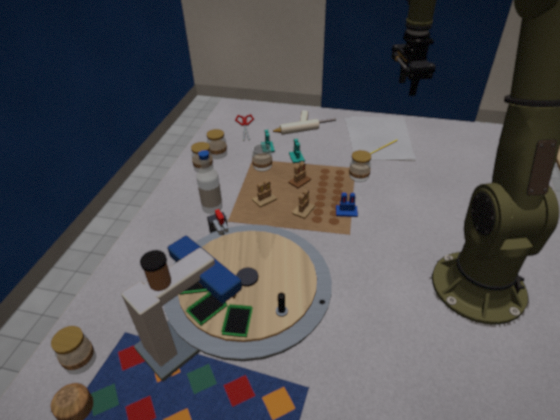

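View pics/top0.png

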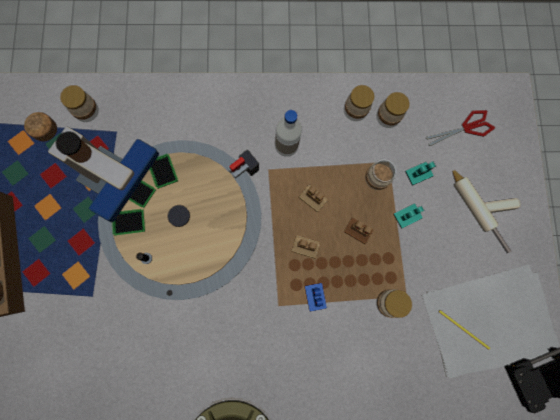

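```bash
cat > h.py <<'E'
from cell import telemetry, cams, env
import cv2, numpy as np
from scipy.spatial.transform import Rotation as R
from scipy.optimize import least_squares
def cal(n):
    c=cams.calibration(n); return c["K"],np.array(c["origin"]),R.from_euler("xyz",c["rotation"],degrees=True).as_matrix()
C={n:cal(n) for n in("side","top")}
def proj(n,p):
    K,o,Rm=C[n]; q=(np.atleast_2d(p)-o)@Rm; q=q@K.T; return q[:,:2]/q[:,2:]
def ray(n,uv):
    K,o,Rm=C[n]; d=Rm@np.linalg.inv(K)@[uv[0],uv[1],1]; return o,d/np.linalg.norm(d)
def onz(n,uv,z):
    o,d=ray(n,uv); return o+d*(z-o[2])/d[2]
def tri(s,t):
    (a,u),(b,v)=ray("side",s),ray("top",t)
    m=np.linalg.lstsq(np.c_[u,-v],b-a,rcond=None)[0]; p,q=a+u*m[0],b+v*m[1]
    return (p+q)/2,np.linalg.norm(p-q)
def crop(img,x,y,w,h,s,f): cv2.imwrite(f,cv2.resize(img[y:y+h,x:x+w],None,fx=s,fy=s,interpolation=cv2.INTER_CUBIC))
E
python3 - <<'E'
from h import *
s,t=cv2.imread("pics/side0.png"),cv2.imread("pics/top0.png")
a=cv2.resize(t[130:310,95:265],None,fx=3.2,fy=3.2,interpolation=3)
crop(t,95,130,180,180,3.2,"pics/t1.png")
crop(s,160,150,200,200,3,"pics/s1.png")
b=t[175:265,280:390]; c=s[150:230,240:340]
z=np.zeros((600,800,3),np.uint8)
b=cv2.resize(b,None,fx=3.6,fy=3.6,interpolation=3); c=cv2.resize(c,None,fx=4,fy=4,interpolation=3)
z[:b.shape[0],:b.shape[1]]=b; z[:c.shape[0],400:400+c.shape[1]]=c
cv2.imwrite("pics/top_toppers.png",z)
E
```

```text
(no output)
```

View pics/t1.png

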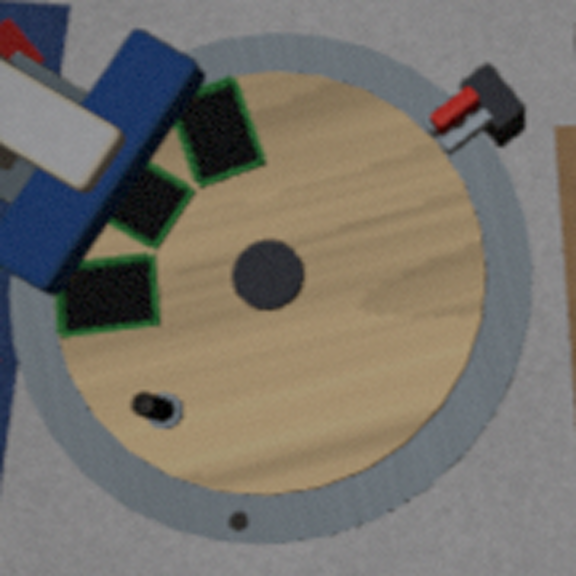

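View pics/s1.png

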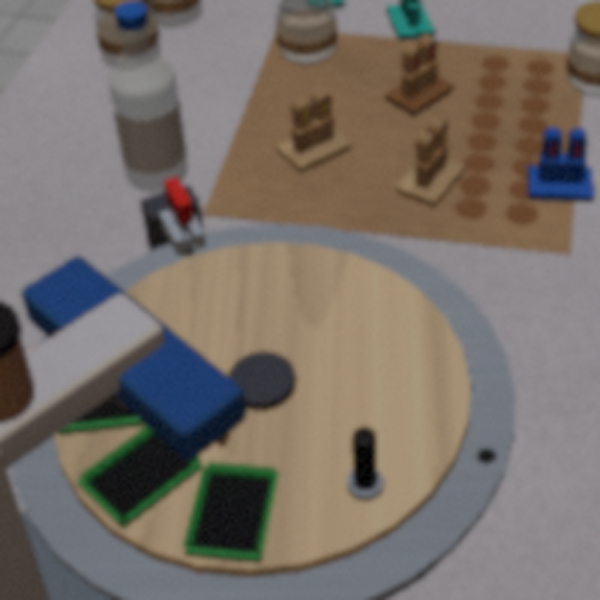

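View pics/top_toppers.png

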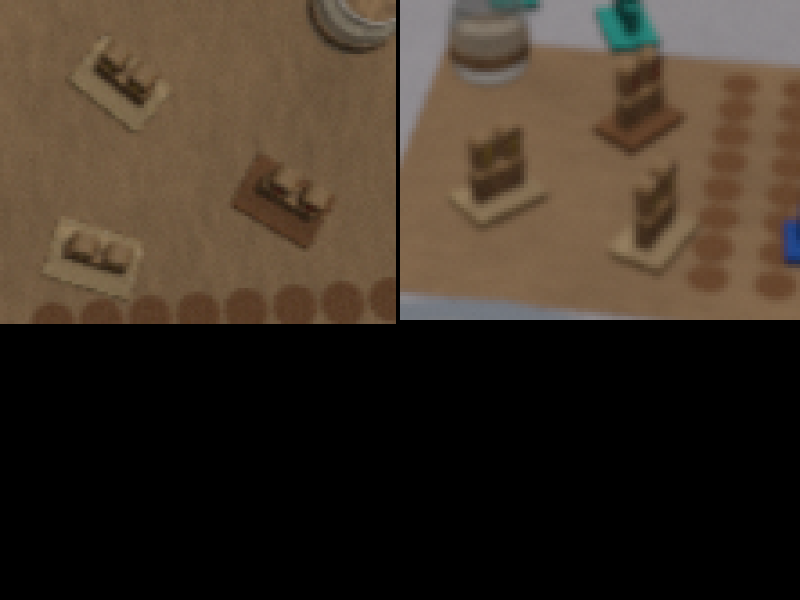

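```bash
python3 - <<'E'
from h import *
T=lambda x,y:(x/3.2+95,y/3.2+130); S=lambda x,y:(x/3+160,y/3+150)
np.set_printoptions(precision=4,suppress=True)
hub=tri(S(263,380),T(268,275)); print("hub",hub)
post=tri(S(364,433),T(146,404)); print("post top",post)
pb=tri(S(365,487),T(164,410)); print("post base",pb)
kn=tri(S(177,187),T(455,106)); print("knob",kn)
hole=tri(S(486,456),T(238,521)); print("hole",hole)
for n,p in(("post",post),("postb",pb),("knob",kn),("hole",hole)):
    d=p[0]-hub[0]; print(n,np.hypot(*d[:2]),np.degrees(np.arctan2(d[1],d[0])))
a,b=onz("top",T(437,122),.103),onz("top",T(474,92),.103); print("bar",a,b,np.degrees(np.arctan2(*(b-a)[1::-1])))
U=lambda x,y:(x/3.6+280,y/3.6+175)
for n,cs in dict(A=[(100,37),(172,92),(137,131),(68,79)],B=[(64,217),(143,243),(127,300),(42,275)],C=[(258,152),(330,192),(307,247),(233,202)]).items():
    q=np.array([onz("top",U(*c),.01) for c in cs])
    r=cv2.minAreaRect((q[:,:2]*1000).astype(np.float32)); 
    d=(q[1]-q[0])+(q[2]-q[3]); print(n,q.mean(0),r,"long axis",np.degrees(np.arctan2(d[1],d[0])), np.linalg.norm(d)/2, np.linalg.norm(q[3]-q[0]+q[2]-q[1])/2, proj("side",q.mean(0)))
E
```

```text
hub (array([0.5551, 0.1304, 0.047 ]), np.float64(0.0034628248010133964))
post top (array([0.4511, 0.2051, 0.1008]), np.float64(0.002099685459286852))
post base (array([0.4513, 0.2086, 0.0399]), np.float64(0.0033880844465509342))
knob (array([ 0.6743, -0.0188,  0.1052]), np.float64(0.0014968320623776831))
hole (array([0.367 , 0.1518, 0.0286]), np.float64(0.002198579552266247))
post 0.1279405172820916 144.30449137366358
postb 0.12992572474637423 142.9901104222253
knob 0.19105712524434018 -51.36795398604305
hole 0.1892342702280981 173.53172750455178
bar [ 0.6632 -0.0049  0.103 ] [ 0.6869 -0.033   0.103 ] -49.91326336343074
A [ 0.6069 -0.2125  0.01  ] ((606.5228271484375, -212.71697998046875), (66.48516845703125, 39.84885025024414), 50.87937545776367) long axis -128.83552133059942 0.06475738834004378 0.03953449111642767 [[263.8677 198.0276]]
B [ 0.4795 -0.1903  0.01  ] ((479.9692687988281, -189.58958435058594), (62.99144744873047, 44.6391487121582), 72.43473052978516) long axis -108.05904854058788 0.06126566047892524 0.043660481084107486 [[302.7999 208.2626]]
C [ 0.5217 -0.3278  0.01  ] ((520.8778076171875, -328.07122802734375), (62.89878845214844, 43.92168426513672), 59.531490325927734) long axis -121.5752101426155 0.06036472411967244 0.04283149293981741 [[298.3007 179.5474]]
```

```bash
cat >> h.py <<'E'
def plan(way,grip=0,pose=None):
    """way: list of (x,y,z,yaw,n): prints rows; yaw None = keep. Tilt assumed nil."""
    o=telemetry.get_obs(); p=np.array(o["tool_pos"]); y=np.radians(o["tool_rot"][2])
    if pose is not None: p=np.array(pose[:3],float); y=np.radians(pose[3])
    out=[]
    for x,yy,z,yaw,n in way:
        t=np.array([x,yy,z]); dy=0 if yaw is None else (np.radians(yaw)-y+np.pi)%(2*np.pi)-np.pi
        d=(t-p)/n
        for i in range(n):
            c,s=np.cos(y),np.sin(y)
            out.append("%.1f %.1f %.1f %.3f %d"%(1e3*(c*d[0]+s*d[1]),1e3*(s*d[0]-c*d[1]),-1e3*d[2],-dy/n,grip)); y+=dy/n
        p=t
    for i in range(0,len(out),20): print("; ".join(out[i:i+20]))
E
python3 - <<'E'
from h import *
for n,a,b in(("bottle",(291,117),.2),("jarlid tl",(361,95),.086),("jar open",(380,173),.075),("lid br",(398,303),.086)): print(n,onz("top",a,b))
plan([(.6743,-.0188,.25,129,20)])
E
```

```text
bottle [ 0.75252683 -0.14553147  0.2       ]
jarlid tl [ 0.86245006 -0.33608211  0.086     ]
jar open [ 0.65638708 -0.3755139   0.075     ]
lid br [ 0.33645932 -0.39494234  0.086     ]
31.4 -20.1 -1.4 -0.095 0; 33.2 -17.1 -1.4 -0.095 0; 34.6 -13.8 -1.4 -0.095 0; 35.8 -10.5 -1.4 -0.095 0; 36.6 -7.0 -1.4 -0.095 0; 37.1 -3.5 -1.4 -0.095 0; 37.3 0.0 -1.4 -0.095 0; 37.1 3.6 -1.4 -0.095 0; 36.6 7.1 -1.4 -0.095 0; 35.8 10.6 -1.4 -0.095 0; 34.6 13.9 -1.4 -0.095 0; 33.1 17.1 -1.4 -0.095 0; 31.3 20.2 -1.4 -0.095 0; 29.3 23.1 -1.4 -0.095 0; 27.0 25.8 -1.4 -0.095 0; 24.4 28.2 -1.4 -0.095 0; 21.6 30.4 -1.4 -0.095 0; 18.6 32.3 -1.4 -0.095 0; 15.4 33.9 -1.4 -0.095 0; 12.1 35.3 -1.4 -0.095 0
```

Emit:
arm_command(series="31.4 -20.1 -1.4 -0.095 0; 33.2 -17.1 -1.4 -0.095 0; 34.6 -13.8 -1.4 -0.095 0; 35.8 -10.5 -1.4 -0.095 0; 36.6 -7.0 -1.4 -0.095 0; 37.1 -3.5 -1.4 -0.095 0; 37.3 0.0 -1.4 -0.095 0; 37.1 3.6 -1.4 -0.095 0; 36.6 7.1 -1.4 -0.095 0; 35.8 10.6 -1.4 -0.095 0; 34.6 13.9 -1.4 -0.095 0; 33.1 17.1 -1.4 -0.095 0; 31.3 20.2 -1.4 -0.095 0; 29.3 23.1 -1.4 -0.095 0; 27.0 25.8 -1.4 -0.095 0; 24.4 28.2 -1.4 -0.095 0; 21.6 30.4 -1.4 -0.095 0; 18.6 32.3 -1.4 -0.095 0; 15.4 33.9 -1.4 -0.095 0; 12.1 35.3 -1.4 -0.095 0", squeeze=30)

```text
time_s: 1.77
tool_pos: [0.6764, -0.0192, 0.2501]
tool_rot: [-180.0, -0.0, 129.0]
force: [1.6, 0.2, 0.7]
grip_width: 0.0872
grasp_force: 0.0
```

Emit:
arm_command(series="1.6 -1.3 25 0 0; 0 0 25 0 0; 0 0 25 0 0; 0 0 25 0 0; 0 0 25 0 0; 0 0 20 0 0; 0 0 15 0 0; 0 0 14 0 60; 0 0 0 0 120; 0 0 0 0 140; 0 0 0 0 150", squeeze=20)

```text
time_s: 2.68
tool_pos: [0.6747, -0.0198, 0.0778]
tool_rot: [179.9, 0.1, 128.7]
force: [0.1, 0.9, 0.2]
grip_width: 0.068
grasp_force: 0.0
```

```bash
python3 - <<'E'
from h import *
o=telemetry.get_obs(); print(o["tool_pos"],o["grip_width"],o["force"])
s,t=cams.read_camera("side"),cams.read_camera("top")
z=np.zeros((400,800,3),np.uint8)
z[:,:400]=cv2.resize(s[160:260,170:270],(400,400),interpolation=3); z[:,400:]=cv2.resize(t[110:210,190:290],(400,400),interpolation=3)
cv2.imwrite("pics/k1.png",z)
E
```

```text
[ 0.67466825 -0.01975931  0.0778343 ] 0.06800982671355126 [0.06396835 0.9427523  0.17810418]
```

View pics/k1.png

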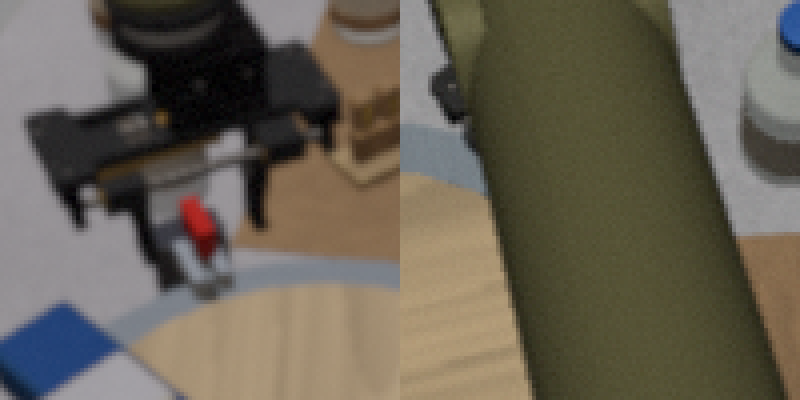

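Emit:
arm_command(series="0 0 1 0 200; 0 0 0 0 230; 0 0 0 0 255; 0 0 0 0 255; 0 0 0 0 255; 0 0 0 0 255; 0 0 0 0 255; 0 0 0 0 255; 0 0 0 0 255; 0 0 0 0 255", squeeze=25)

```text
time_s: 3.62
tool_pos: [0.6756, -0.0182, 0.0757]
tool_rot: [179.7, 0.0, 128.8]
force: [4.8, 2.1, -3.4]
grip_width: 0.0136
grasp_force: 25.0
```

Emit:
arm_command(series="0 0 -4 0 255; 0 0 -4 0 255; 0 0 -4 0 255; 0 0 -3 0 255; 0 0 -1 0 255; 0 0 0 0 255; 0 0 0 -0.1 255; 0 0 0 -0.12 255; 0 0 0 -0.12 255; 0 0 0 -0.12 255; 0 0 0 -0.12 255; 0 0 0 -0.12 255; 0 0 0 -0.12 255; 0 0 0 -0.1 255; 0 0 0 0 255")

```text
time_s: 4.87
tool_pos: [0.6758, -0.0176, 0.0906]
tool_rot: [179.8, 0.3, -178.2]
force: [8.0, 3.6, -8.7]
grip_width: 0.0137
grasp_force: 25.0
```

Emit:
arm_command(series="0 0 2 0 255; 0 0 1 0 150; 0 0 0 0 60; 0 0 0 0 0; 0 0 0 0 0; 0 0 0 0 0; 0 0 -8 0 0; 0 0 -25 0 0; 0 0 -25 0 0; 0 0 -20 0 0; 0 0 -20 0 0")

```text
time_s: 5.78
tool_pos: [0.6739, -0.0198, 0.1888]
tool_rot: [-180.0, 0.1, -178.6]
force: [1.0, 0.1, -0.4]
grip_width: 0.0724
grasp_force: 0.0
```

```bash
python3 - <<'E'
from h import *
s=cams.read_camera("side")
crop(s,170,170,100,90,5,"pics/k2.png")
plan([(.52,.09,.18,90,6),(.4508,.2072,.17,53,6),(.4508,.2072,.10,53,4),(.4508,.2072,.072,53,3)])
E
```

```text
25.5 18.9 2.2 0.266 0; 29.6 11.5 2.2 0.266 0; 31.6 3.3 2.2 0.266 0; 31.3 -5.1 2.2 0.266 0; 28.9 -13.2 2.2 0.266 0; 24.4 -20.3 2.2 0.266 0; 19.5 -11.5 1.7 0.108 0; 18.2 -13.6 1.7 0.108 0; 16.6 -15.4 1.7 0.108 0; 14.9 -17.1 1.7 0.108 0; 12.9 -18.6 1.7 0.108 0; 10.9 -19.9 1.7 0.108 0; 0.0 0.0 17.5 -0.000 0; 0.0 0.0 17.5 -0.000 0; 0.0 0.0 17.5 -0.000 0; 0.0 0.0 17.5 -0.000 0; 0.0 0.0 9.3 -0.000 0; 0.0 0.0 9.3 -0.000 0; 0.0 0.0 9.3 -0.000 0
```

View pics/k2.png

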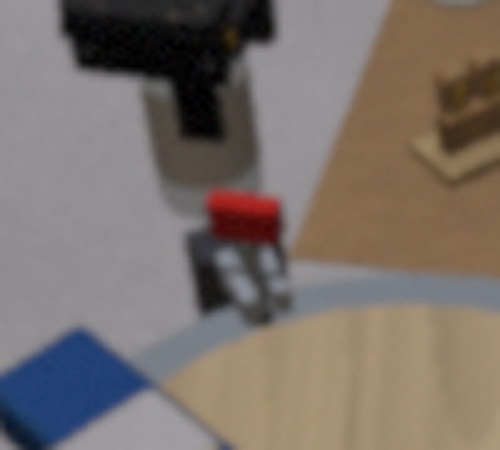

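```bash
python3 - <<'E'
from h import *
plan([(.52,.09,.18,118,9),(.4508,.2072,.14,53,11)])
E
```

```text
17.0 12.6 1.5 0.123 0; 18.4 10.4 1.5 0.123 0; 19.6 8.1 1.5 0.123 0; 20.4 5.6 1.5 0.123 0; 21.0 3.1 1.5 0.123 0; 21.2 0.5 1.5 0.123 0; 21.1 -2.1 1.5 0.123 0; 20.6 -4.7 1.5 0.123 0; 19.9 -7.2 1.5 0.123 0; 12.4 -0.6 3.6 0.103 0; 12.2 -1.8 3.6 0.103 0; 12.0 -3.1 3.6 0.103 0; 11.6 -4.3 3.6 0.103 0; 11.1 -5.5 3.6 0.103 0; 10.5 -6.6 3.6 0.103 0; 9.7 -7.6 3.6 0.103 0; 8.9 -8.6 3.6 0.103 0; 8.0 -9.5 3.6 0.103 0; 7.0 -10.2 3.6 0.103 0; 5.9 -10.9 3.6 0.103 0
```

Emit:
arm_command(series="17.0 12.6 1.5 0.123 0; 18.4 10.4 1.5 0.123 0; 19.6 8.1 1.5 0.123 0; 20.4 5.6 1.5 0.123 0; 21.0 3.1 1.5 0.123 0; 21.2 0.5 1.5 0.123 0; 21.1 -2.1 1.5 0.123 0; 20.6 -4.7 1.5 0.123 0; 19.9 -7.2 1.5 0.123 0; 12.4 -0.6 3.6 0.103 0; 12.2 -1.8 3.6 0.103 0; 12.0 -3.1 3.6 0.103 0; 11.6 -4.3 3.6 0.103 0; 11.1 -5.5 3.6 0.103 0; 10.5 -6.6 3.6 0.103 0; 9.7 -7.6 3.6 0.103 0; 8.9 -8.6 3.6 0.103 0; 8.0 -9.5 3.6 0.103 0; 7.0 -10.2 3.6 0.103 0; 5.9 -10.9 3.6 0.103 0")

```text
time_s: 7.5
tool_pos: [0.4481, 0.2075, 0.1338]
tool_rot: [179.9, -0.0, 52.8]
force: [0.3, 0.3, 0.5]
grip_width: 0.0867
grasp_force: 0.0
```

Emit:
arm_command(series="0 0 20 0 0; 0 0 20 0 0; 0 0 20 0 0; 0 0 10 0 0; 0 0 0 0 150; 0 0 0 0 255; 0 0 0 0 255; 0 0 0 0 255; 0 0 0 0 255; 0 0 0 0 255; 0 0 0 0 255; 0 0 0 0 255", squeeze=20)

```text
time_s: 8.5
tool_pos: [0.4485, 0.2068, 0.0636]
tool_rot: [180.0, -0.0, 53.1]
force: [0.2, -0.2, 0.0]
grip_width: 0.0415
grasp_force: 0.0
```

Emit:
arm_command(series="0 0 0 0 255; 0 0 0 0 255; 0 0 0 0 255; 0 0 0 0 255; 0 0 0 0 255")

```text
time_s: 8.92
tool_pos: [0.4499, 0.2055, 0.0634]
tool_rot: [179.9, -0.0, 53.0]
force: [4.5, -2.6, -2.9]
grip_width: 0.0171
grasp_force: 20.0
```

```bash
python3 - <<'E'
from h import *
o=telemetry.get_obs(); p=o["tool_pos"]; print(p,o["grip_width"],o["grasp_force"])
c=np.array([.5551,.1304]); v=p[:2]-c; r=np.hypot(*v); a=np.arctan2(v[1],v[0]); print(r,np.degrees(a))
w=[]
for k in range(1,31):
    b=a+np.radians(136.0)*k/30; w.append((c[0]+.13*np.cos(b),c[1]+.13*np.sin(b),p[2],None,1))
plan(w,255)
E
```

```text
[0.44992609 0.20552433 0.06342573] 0.017141332751312136 20.007879983168095
0.12924866193294748 144.46228470461145
-10.3 -0.1 -0.0 0.000 255; -10.2 1.5 -0.0 0.000 255; -10.0 2.3 -0.0 0.000 255; -9.8 3.1 -0.0 0.000 255; -9.5 3.8 -0.0 0.000 255; -9.2 4.6 -0.0 0.000 255; -8.8 5.3 -0.0 0.000 255; -8.4 6.0 -0.0 0.000 255; -7.9 6.6 -0.0 0.000 255; -7.3 7.2 -0.0 0.000 255; -6.7 7.8 -0.0 0.000 255; -6.1 8.3 -0.0 0.000 255; -5.4 8.7 -0.0 0.000 255; -4.7 9.1 -0.0 0.000 255; -4.0 9.5 -0.0 0.000 255; -3.2 9.8 -0.0 0.000 255; -2.4 10.0 -0.0 0.000 255; -1.7 10.1 -0.0 0.000 255; -0.8 10.2 -0.0 0.000 255; -0.0 10.3 -0.0 0.000 255
0.8 10.3 -0.0 0.000 255; 1.6 10.2 -0.0 0.000 255; 2.4 10.0 -0.0 0.000 255; 3.2 9.8 -0.0 0.000 255; 3.9 9.5 -0.0 0.000 255; 4.7 9.2 -0.0 0.000 255; 5.4 8.8 -0.0 0.000 255; 6.1 8.3 -0.0 0.000 255; 6.7 7.8 -0.0 0.000 255; 7.3 7.3 -0.0 0.000 255
```

Emit:
arm_command(series="-10.3 0.5 0 0 255; -10.2 1.5 0 0 255; -10 2.3 0 0 255; -9.8 3.1 0 0 255; -9.5 3.8 0 0 255; -9.2 4.6 0 0 255; -8.8 5.3 0 0 255; -8.4 6 0 0 255; -7.9 6.6 0 0 255; -7.3 7.2 0 0 255; -6.7 7.8 0 0 255; -6.1 8.3 0 0 255; -5.4 8.7 0 0 255; -4.7 9.1 0 0 255; -4 9.5 0 0 255; -3.2 9.8 0 0 255; -2.4 10 0 0 255; -1.7 10.1 0 0 255; -0.8 10.2 0 0 255; 0 10.3 0 0 255")

```text
time_s: 10.58
tool_pos: [0.4744, 0.0201, 0.062]
tool_rot: [-179.6, 0.8, 53.0]
force: [-11.4, -8.8, 6.8]
grip_width: 0.0174
grasp_force: 20.0
```

Emit:
arm_command(series="0.8 10.3 0 0 255; 1.6 10.2 0 0 255; 2.4 10 0 0 255; 3.2 9.8 0 0 255; 3.9 9.5 0 0 255; 4.7 9.2 0 0 255; 5.4 8.8 0 0 255; 6.1 8.3 0 0 255; 6.7 7.8 0 0 255; 0 0 0 0 255; 0 0 0 0 255")

```text
time_s: 11.5
tool_pos: [0.5674, 0.0003, 0.0621]
tool_rot: [-180.0, 0.2, 53.0]
force: [1.7, -6.1, -6.6]
grip_width: 0.0174
grasp_force: 20.0
```

```bash
python3 - <<'E'
from h import *
o=telemetry.get_obs(); p=o["tool_pos"]; print(p,o["grip_width"],o["force"])
c=np.array([.5551,.1304]); v=p[:2]-c; r=np.hypot(*v); a=np.arctan2(v[1],v[0]); print(r,np.degrees(a))
E
```

```text
[5.67410466e-01 2.88577913e-04 6.21043821e-02] 0.017387451296581913 [ 1.68161643 -6.14732914 -6.5522495 ]
0.13069250071094174 -84.59506109955844
```

Emit:
arm_command(series="2.4 2.4 0 0 255; 2.4 2.4 0 0 255; 2.4 2.4 0 0 255; 0 0 0 0 255; 0 0 0 0 255")

```text
time_s: 11.92
tool_pos: [0.5757, 0.0016, 0.0621]
tool_rot: [-179.9, 0.3, 53.1]
force: [-3.3, -5.0, -4.8]
grip_width: 0.0171
grasp_force: 20.0
```

Emit:
arm_command(series="1.3 1.5 0 0 255; 1.3 1.5 0 0 255; 0 0 0 0 255; 0 0 0 0 255")

```text
time_s: 12.25
tool_pos: [0.5756, 0.0016, 0.062]
tool_rot: [-179.5, 0.7, 53.1]
force: [-14.2, -5.8, 6.0]
grip_width: 0.0176
grasp_force: 20.0
```

```bash
python3 - <<'E'
from h import *
p=telemetry.get_obs()["tool_pos"]
plan([(p[0],p[1],.15,None,3),(.6752,-.018,.15,181.8,19)])
E
```

```text
0.0 0.0 -29.3 0.000 0; 0.0 0.0 -29.3 0.000 0; 0.0 0.0 -29.3 0.000 0; 2.3 4.8 -0.0 -0.118 0; 1.7 5.0 -0.0 -0.118 0; 1.1 5.2 -0.0 -0.118 0; 0.5 5.3 -0.0 -0.118 0; -0.1 5.3 -0.0 -0.118 0; -0.8 5.3 -0.0 -0.118 0; -1.4 5.2 -0.0 -0.118 0; -2.0 5.0 -0.0 -0.118 0; -2.5 4.7 -0.0 -0.118 0; -3.1 4.4 -0.0 -0.118 0; -3.6 4.0 -0.0 -0.118 0; -4.0 3.5 -0.0 -0.118 0; -4.4 3.0 -0.0 -0.118 0; -4.7 2.5 -0.0 -0.118 0; -5.0 1.9 -0.0 -0.118 0; -5.2 1.3 -0.0 -0.118 0; -5.3 0.7 -0.0 -0.118 0
-5.3 0.1 -0.0 -0.118 0; -5.3 -0.6 -0.0 -0.118 0
```

Emit:
arm_command(series="0 0 0 0 150; 0 0 0 0 50; 0 0 0 0 0; 0 0 0 0 0; 0 0 -20 0 0; 0 0 -34 0 0; 0 0 -34 0 0")

```text
time_s: 12.83
tool_pos: [0.5814, 0.0046, 0.1516]
tool_rot: [-179.9, 0.0, 53.1]
force: [0.4, 0.6, 0.6]
grip_width: 0.0559
grasp_force: 0.0
```

Emit:
arm_command(series="2.3 4.8 0 -0.118 0; 1.7 5.0 0 -0.118 0; 1.1 5.2 0 -0.118 0; 0.5 5.3 0 -0.118 0; -0.1 5.3 0 -0.118 0; -0.8 5.3 0 -0.118 0; -1.4 5.2 0 -0.118 0; -2.0 5.0 0 -0.118 0; -2.5 4.7 0 -0.118 0; -3.1 4.4 0 -0.118 0; -3.6 4.0 0 -0.118 0; -4.0 3.5 0 -0.118 0; -4.4 3.0 0 -0.118 0; -4.7 2.5 0 -0.118 0; -5.0 1.9 0 -0.118 0; -5.2 1.3 0 -0.118 0; -5.3 0.7 0 -0.118 0; -5 0 0 -0.118 0; 0 0 0 -0.118 0; 0 0 0 0 0")

```text
time_s: 14.5
tool_pos: [0.6767, -0.0145, 0.1514]
tool_rot: [179.9, 0.0, -178.3]
force: [0.1, 0.3, 0.2]
grip_width: 0.0866
grasp_force: 0.0
```

```bash
python3 - <<'E'
from h import *
print(telemetry.get_obs()["qpos"])
plan([(.6752,-.018,.12,181.5,2),(.6752,-.018,.088,None,3)])
E
```

```text
[ 37.0884073   34.440562   -55.18969363  82.66179485  28.32598595
  77.54028516  72.32640511]
0.8 -1.7 15.7 0.002 0; 0.8 -1.7 15.7 0.002 0; -0.0 0.0 10.7 0.000 0; -0.0 0.0 10.7 0.000 0; -0.0 0.0 10.7 0.000 0
```

Emit:
arm_command(series="0.8 -1.7 16 0 0; 0.8 -1.7 16 0 0; 0 0 11 0 0; 0 0 11 0 0; 0 0 10 0 100; 0 0 0 0 255; 0 0 0 0 255; 0 0 0 0 255; 0 0 0 0 255; 0 0 0 0 255; 0 0 0 0 255; 0 0 0 0 255; 0 0 0 0 255; 0 0 0 0 255; 0 0 0 0 255; 0 0 0 0 255; 0 0 0 0 255", squeeze=25)

```text
time_s: 15.92
tool_pos: [0.6746, -0.0173, 0.0874]
tool_rot: [179.9, 0.0, -178.4]
force: [0.9, 0.5, 0.6]
grip_width: 0.0137
grasp_force: 25.0
```

Emit:
arm_command(series="0 0 -2 0 255; 0 0 -1 0.06 255; 0 0 0 0.12 255; 0 0 0 0.12 255; 0 0 0 0.12 255; 0 0 0 0.12 255; 0 0 0 0.12 255; 0 0 0 0.12 255; 0 0 0 0.12 255; 0 0 0 0.05 255; 0 0 4 0 255; 0 0 4 0 255; 0 0 4 0 255; 0 0 3 0 255; 0 0 0 0 255; 0 0 0 0 255")

```text
time_s: 17.25
tool_pos: [0.6747, -0.017, 0.0755]
tool_rot: [179.9, -0.1, 127.2]
force: [3.3, 3.9, -4.6]
grip_width: 0.0137
grasp_force: 25.0
```

Emit:
arm_command(series="0 0 0 0 150; 0 0 0 0 60; 0 0 0 0 60; 0 0 0 0 60; 0 0 -20 0 60; 0 0 -30 0 60; 0 0 -35 0 60")

```text
time_s: 17.83
tool_pos: [0.673, -0.0197, 0.1595]
tool_rot: [-179.8, -0.1, 127.1]
force: [1.1, 0.9, -0.6]
grip_width: 0.052
grasp_force: 0.0
```

```bash
python3 - <<'E'
from h import *
plan([(.4795,-.1903,.16,72,9)],100)
E
```

```text
-2.2 -28.6 -0.1 0.107 100; -5.2 -28.2 -0.1 0.107 100; -8.2 -27.5 -0.1 0.107 100; -11.1 -26.4 -0.1 0.107 100; -13.8 -25.1 -0.1 0.107 100; -16.4 -23.5 -0.1 0.107 100; -18.8 -21.6 -0.1 0.107 100; -21.0 -19.5 -0.1 0.107 100; -23.0 -17.1 -0.1 0.107 100
```

Emit:
arm_command(series="-2.2 -28.6 0 0.107 100; -5.2 -28.2 0 0.107 100; -8.2 -27.5 0 0.107 100; -11.1 -26.4 0 0.107 100; -13.8 -25.1 0 0.107 100; -16.4 -23.5 0 0.107 100; -18.8 -21.6 0 0.107 100; -21 -19.5 0 0.107 100; -23 -17.1 0 0.107 100; 0 0 0 0 100; 0 0 0 0 100")

```text
time_s: 18.75
tool_pos: [0.4799, -0.1913, 0.1609]
tool_rot: [180.0, 0.1, 71.7]
force: [-0.1, 0.8, -0.2]
grip_width: 0.053
grasp_force: 0.0
```

```bash
python3 - <<'E'
from h import *
s,t=cams.read_camera("side"),cams.read_camera("top")
cv2.imwrite("pics/s3f.png",s);cv2.imwrite("pics/t3f.png",t)
crop(t,90,130,190,180,3.3,"pics/t3.png")
z=np.zeros((600,800,3),np.uint8)
a=cv2.resize(s[220:345,180:345],None,fx=4.8,fy=4.8,interpolation=3); z[:a.shape[0],:a.shape[1]]=a
cv2.imwrite("pics/s3.png",z)
print(telemetry.get_obs()["tool_pos"])
E
```

```text
[ 0.48173811 -0.18864414  0.16092042]
```

View pics/t3.png

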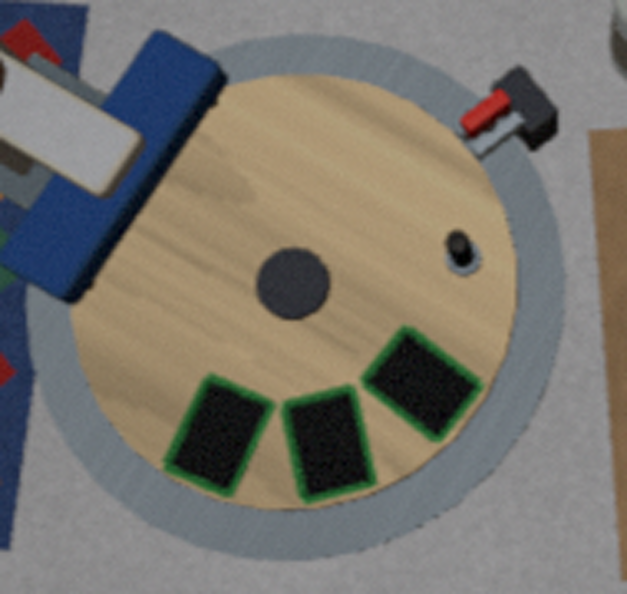

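View pics/s3.png

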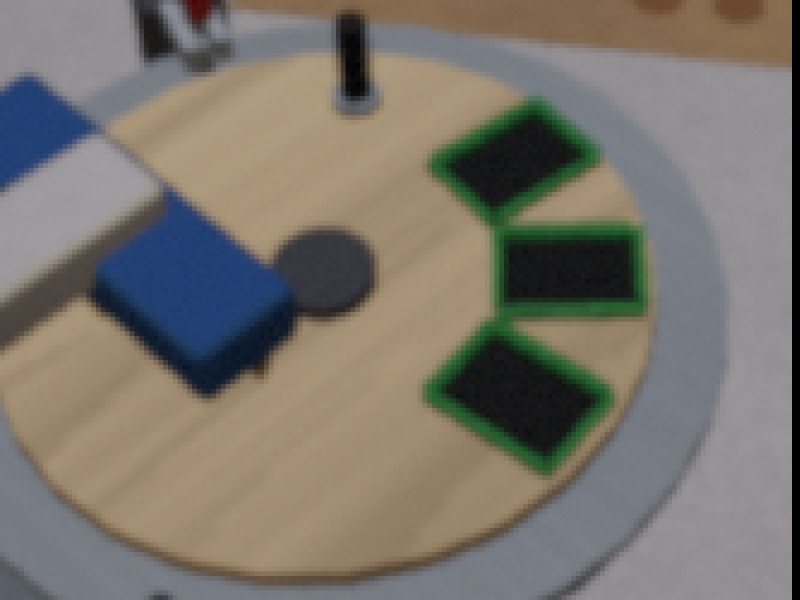

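```bash
python3 - <<'E'
from h import *
np.set_printoptions(precision=4,suppress=True)
t=lambda q:np.array(q)/3.3+[90,130]; s=lambda q:np.array(q)/4.8+[180,220]
T=dict(L=[(211,375),(275,404),(231,496),(165,467)],M=[(282,403),(350,386),(377,482),(306,502)],R=[(406,327),(482,384),(438,440),(362,380)])
S=dict(R=[(540,98),(602,155),(497,223),(430,162)],M=[(495,222),(643,222),(648,313),(497,320)],L=[(495,318),(614,395),(547,475),(425,393)])
def refine(n,f,c):
    im=cv2.imread(f); hsv=cv2.cvtColor(im,cv2.COLOR_BGR2HSV); m=cv2.inRange(hsv,(45,90,30),(80,255,255))
    k=np.zeros(m.shape,np.uint8); r=cv2.convexHull(np.array(c,np.float32)); ce=r.mean(0); r=ce+(r-ce)*1.1
    cv2.fillPoly(k,[np.round(r*8).astype(int)],1,shift=3); 
    pts=cv2.findNonZero(m*k); return np.array(cv2.boxPoints(cv2.minAreaRect(pts))).mean(0),len(pts)
c=np.array([.5551,.1304])
for n in T:
    a,b=t(T[n]),s(S[n])
    # centre by crossing diagonals
    def x(q):
        if n=="x":pass
        A=np.c_[q[2]-q[0],-(q[3]-q[1])]; u=np.linalg.solve(A,q[1]-q[0]); return q[0]+u[0]*(q[2]-q[0])
    p,e=tri(x(b),x(a)); d=p[:2]-c
    print(n,p,e,np.hypot(*d),np.degrees(np.arctan2(d[1],d[0]))%360)
    g=np.array([onz("top",q,.049) for q in a]); e1=(g[1]-g[0]+g[2]-g[3])/2; e2=(g[3]-g[0]+g[2]-g[1])/2
    ctr=g.mean(0); print("   top@49",ctr,np.linalg.norm(e1),np.linalg.norm(e2),[np.degrees(np.arctan2(e[1],e[0]))%180 for e in(e1,e2)],refine("top","pics/t3f.png",a),x(a))
    gs=np.array([onz("side",q,.049) for q in b]); print("   side@49",gs.mean(0))
hub=tri(s((325,271)),t((293,284)));print("hub",hub); kn=tri(s((203,0)),t((487,115)))
E
```

```text
L [0.4417 0.181  0.0446] 0.0030332094412502935 0.1241447433372025 155.97073886600555
   top@49 [0.4427 0.1802 0.049 ] 0.05339670062108541 0.07403134542428773 [np.float64(65.6498271533588), np.float64(155.68743721497663)] (array([156.1, 261.8], dtype=float32), 279) [156.9435 261.8112]
   side@49 [0.4397 0.1841 0.049 ]
M [0.4337 0.1005 0.0464] 0.00637068697110159 0.12497932146311 193.83708172271398
   top@49 [0.436  0.1004 0.049 ] 0.05256840860264283 0.07502828486309965 [np.float64(104.28080530147334), np.float64(15.891074248282195)] (array([189.1765, 264.2059], dtype=float32), 290) [189.634  263.9126]
   side@49 [0.4316 0.1026 0.049 ]
R [0.4775 0.0322 0.0469] 0.006553579827766007 0.12519887774778424 231.67473294766663
   top@49 [0.4801 0.032  0.049 ] 0.0725522521613087 0.051886184318398414 [np.float64(52.06034165611214), np.float64(141.37760707487783)] (array([217.4146, 245.7317], dtype=float32), 283) [217.7488 245.7532]
   side@49 [0.4745 0.0345 0.049 ]
hub (array([0.5548, 0.1302, 0.0475]), np.float64(0.0031364273528582598))
```

```bash
python3 - <<'E'
from h import *
np.set_printoptions(precision=4,suppress=True)
t3=cv2.imread("pics/t3f.png"); t0=cv2.imread("pics/top0.png")
print(np.abs(t3.astype(int)-t0)[185:260,285:385].mean())
U=lambda x,y:(x/3.6+280,y/3.6+175)
for n,cs,s in(("A",[(100,37),(172,92),(137,131),(68,79)],(264.75,198.9)),("B",[(64,217),(143,243),(127,300),(42,275)],(303.25,208.6)),("C",[(258,152),(330,192),(307,247),(233,202)],(300,181))):
    print(n,tri(s,np.mean([U(*c) for c in cs],0)),onz("side",s,.01))
o=telemetry.get_obs(); print(o["tool_pos"],o["tool_rot"])
plan([(.4785,-.190,.1,72,4),(.4785,-.190,.040,None,4),(.4785,-.190,.015,None,3)],140)
E
```

```text
19.095422222222222
A (array([ 0.606 , -0.2131,  0.0066]), np.float64(0.0031434109235440994)) [ 0.6031 -0.209   0.01  ]
B (array([ 0.4788, -0.1905,  0.0088]), np.float64(0.0014041497658445294)) [ 0.4778 -0.1891  0.01  ]
C (array([ 0.5194, -0.3295,  0.0039]), np.float64(0.006159698886543777)) [ 0.5147 -0.3213  0.01  ]
[ 0.4817 -0.1886  0.1609] [179.9513   0.0046  72.0118]
-0.6 -0.7 15.2 0.000 140; -0.6 -0.7 15.2 0.000 140; -0.6 -0.7 15.2 0.000 140; -0.6 -0.7 15.2 0.000 140; 0.0 0.0 15.0 0.000 140; 0.0 0.0 15.0 0.000 140; 0.0 0.0 15.0 0.000 140; 0.0 0.0 15.0 0.000 140; 0.0 0.0 8.3 0.000 140; 0.0 0.0 8.3 0.000 140; 0.0 0.0 8.3 0.000 140
```

Emit:
arm_command(series="-0.6 -0.7 20 0 110; -0.6 -0.7 20 0 110; -0.6 -0.7 20 0 110; -0.6 -0.7 20 0 110; 0 0 20 0 110; 0 0 20 0 110; 0 0 15 0 110; 0 0 10 0 110; 0 0 0 0 180; 0 0 0 0 255; 0 0 0 0 255; 0 0 0 0 255; 0 0 0 0 255; 0 0 0 0 255; 0 0 0 0 255; 0 0 0 0 255; 0 0 0 0 255; 0 0 0 0 255; 0 0 0 0 255", squeeze=30)

```text
time_s: 20.43
tool_pos: [0.4783, -0.1907, 0.0161]
tool_rot: [179.9, 0.0, 71.9]
force: [-0.7, -0.5, 5.6]
grip_width: 0.0139
grasp_force: 30.0
```

```bash
python3 - <<'E'
from h import *
plan([(.478,-.19,.13,None,4),(.4778,.0318,.125,51.8,7),(.4778,.0318,.080,51.8,3)],255)
E
```

```text
0.1 -0.1 -28.5 0.000 255; 0.1 -0.1 -28.5 0.000 255; 0.1 -0.1 -28.5 0.000 255; 0.1 -0.1 -28.5 0.000 255; 30.1 -9.8 0.7 0.050 255; 29.6 -11.3 0.7 0.050 255; 29.0 -12.8 0.7 0.050 255; 28.3 -14.3 0.7 0.050 255; 27.5 -15.7 0.7 0.050 255; 26.7 -17.0 0.7 0.050 255; 25.8 -18.3 0.7 0.050 255; 0.0 0.0 15.0 0.000 255; 0.0 0.0 15.0 0.000 255; 0.0 0.0 15.0 0.000 255
```

Emit:
arm_command(series="0 0 -15 0 255; 0 0 -30 0 255; 0 0 -35 0 255; 0 0 -34 0 255; 30.1 -9.8 0.7 0.05 255; 29.6 -11.3 0.7 0.05 255; 29 -12.8 0.7 0.05 255; 28.3 -14.3 0.7 0.05 255; 27.5 -15.7 0.7 0.05 255; 26.7 -17 0.7 0.05 255; 25.8 -18.3 0.7 0.05 255; 0 0 15 0 255; 0 0 15 0 255; 0 0 15 0 255; 0 0 0 0 255; 0 0 0 0 255; 0 0 0 0 255")

```text
time_s: 21.85
tool_pos: [0.4778, 0.0314, 0.08]
tool_rot: [180.0, -0.0, 51.9]
force: [0.2, 1.1, 0.1]
grip_width: 0.0136
grasp_force: 30.0
```

```bash
python3 - <<'E'
from h import *
o=telemetry.get_obs(); print(o["tool_pos"],o["tool_rot"],o["force"],o["grip_width"])
s,t=cams.read_camera("side"),cams.read_camera("top")
cv2.imwrite("pics/t4f.png",t);cv2.imwrite("pics/s4f.png",s)
z=np.zeros((400,800,3),np.uint8)
z[:,:400]=cv2.resize(s[195:295,240:340],(400,400),interpolation=3); z[:,400:]=cv2.resize(t[185:285,160:260],(400,400),interpolation=3)
cv2.imwrite("pics/p1.png",z)
E
```

```text
[0.47776831 0.03135102 0.07997434] [ 1.79988787e+02 -1.86768438e-02  5.18890732e+01] [0.15110456 1.11476555 0.07831181] 0.013580766401937977
```

View pics/p1.png

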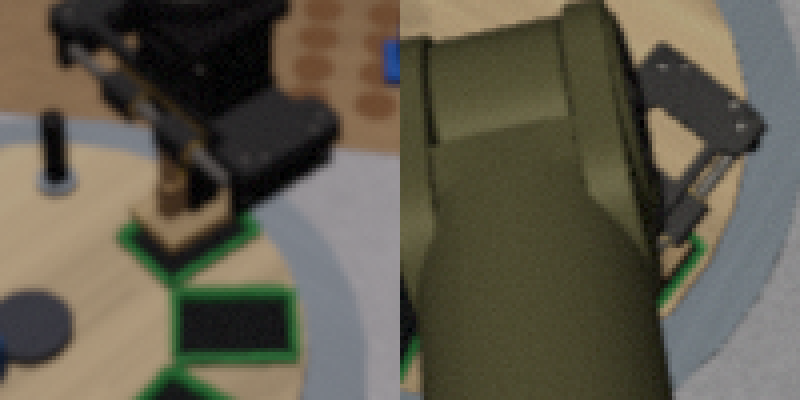

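```bash
python3 - <<'E'
from h import *
np.set_printoptions(precision=1,suppress=True)
def box(c,yaw,lx,ly,z):
    a=np.radians(yaw);u=np.array([np.cos(a),np.sin(a)]);v=np.array([-u[1],u[0]])
    return np.array([[*(np.array(c)+i*lx/2*u+j*ly/2*v),z] for i,j in((1,1),(1,-1),(-1,-1),(-1,1))])
f=lambda P:(proj("side",P)-[240,195])*4
print("topper top",f(box((.4778,.0314),51.9,.064,.044,.074)),"bottom",f(box((.4778,.0314),51.9,.064,.044,.064)))
print("pocket outer",f(box((.4778,.0318),51.8,.074,.054,.047)))
E
```

```text
topper top [[169.2 244.1]
 [125.8 204.5]
 [203.9 159.4]
 [248.1 196.8]] bottom [[169.5 255.1]
 [126.3 215.5]
 [204.  170.3]
 [247.9 207.8]]
pocket outer [[168.4 282.4]
 [116.1 233.4]
 [205.1 181.5]
 [258.3 227.5]]
```

Emit:
arm_command(series="0 0 6 0 255; 0 0 6 0 255; 0 0 4 0 255; 0 0 3 0 255; 0 0 3 0 255; 0 0 2 0 255; 0 0 0 0 255; 0 0 0 0 255")

```text
time_s: 22.62
tool_pos: [0.4774, 0.0313, 0.0561]
tool_rot: [-180.0, 0.1, 51.9]
force: [-3.5, -0.5, 6.9]
grip_width: 0.0138
grasp_force: 30.0
```

Emit:
arm_command(series="0 0 0 0 200; 0 0 0 0 160; 0 0 0 0 160; 0 0 0 0 160; 0 0 -5 0 160; 0 0 -20 0 160; 0 0 -35 0 160; 0 0 -35 0 130; 0 0 0 0 110")

```text
time_s: 23.37
tool_pos: [0.482, 0.032, 0.1571]
tool_rot: [179.5, -0.3, 51.9]
force: [1.4, 0.2, 0.4]
grip_width: 0.0395
grasp_force: 0.0
```

```bash
python3 - <<'E'
from h import *
s,t=cams.read_camera("side"),cams.read_camera("top")
cv2.imwrite("pics/t5f.png",t);cv2.imwrite("pics/s5f.png",s)
t0=cv2.imread("pics/top0.png")
for n,(u,v) in dict(A=(313,198),C=(358,231),B=(306,247)).items(): print(n,np.abs(t.astype(int)-t0)[v-14:v+14,u-16:u+16].mean())
z=np.zeros((600,800,3),np.uint8)
a=cv2.resize(s[195:295,240:340],(390,390),interpolation=3);b=cv2.resize(t[175:265,270:390],None,fx=3.3,fy=3.3,interpolation=3)
z[:390,:390]=a; z[:b.shape[0],400:400+b.shape[1]]=b
c=cv2.resize(s[150:220,240:340],None,fx=2.9,fy=2.9,interpolation=3); z[300:300+c.shape[0],400:400+c.shape[1]]=c
cv2.imwrite("pics/p2.png",z)
plan([(.5205,-.3285,.13,58.4,12),(.5205,-.3285,.05,None,4)],110)
E
```

```text
A 7.091517857142857
C 6.324032738095238
B 10.48139880952381
-21.4 21.2 1.9 -0.009 110; -21.6 21.0 1.9 -0.009 110; -21.8 20.8 1.9 -0.009 110; -22.0 20.6 1.9 -0.009 110; -22.2 20.4 1.9 -0.009 110; -22.4 20.2 1.9 -0.009 110; -22.6 20.0 1.9 -0.009 110; -22.8 19.8 1.9 -0.009 110; -23.0 19.6 1.9 -0.009 110; -23.2 19.3 1.9 -0.009 110; -23.4 19.1 1.9 -0.009 110; -23.5 18.9 1.9 -0.009 110; 0.0 0.0 20.0 0.000 110; 0.0 0.0 20.0 0.000 110; 0.0 0.0 20.0 0.000 110; 0.0 0.0 20.0 0.000 110
```

View pics/p2.png

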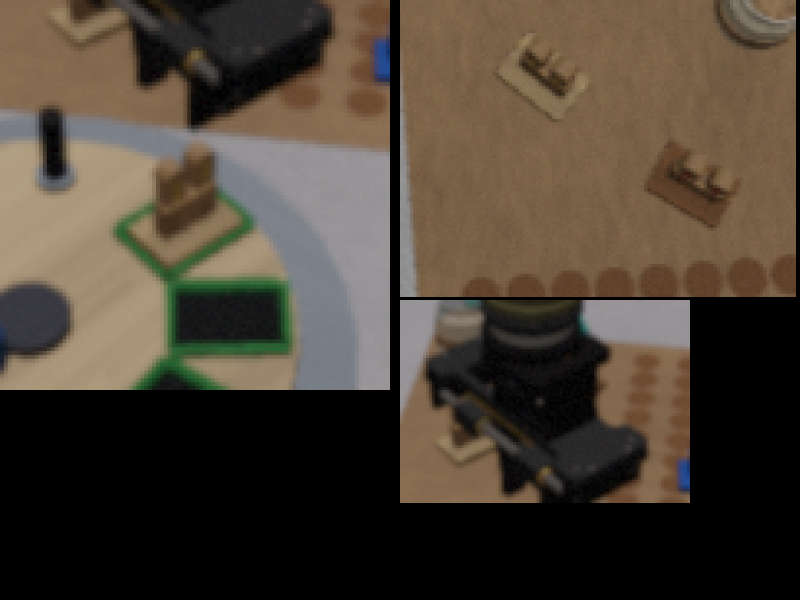

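Emit:
arm_command(series="-21.4 21.2 2 -0.009 110; -21.6 21 2 -0.009 110; -21.8 20.8 2 -0.009 110; -22 20.6 2 -0.009 110; -22.2 20.4 2 -0.009 110; -22.4 20.2 2 -0.009 110; -22.6 20 2 -0.009 110; -22.8 19.8 2 -0.009 110; -23 19.6 2 -0.009 110; -23.2 19.3 2 -0.009 110; -23.4 19.1 2 -0.009 110; -23.5 18.9 2 -0.009 110; 0 0 15 0 110; 0 0 15 0 110; 0 0 0 0 110; 0 0 0 0 110")

```text
time_s: 24.8
tool_pos: [0.5171, -0.3272, 0.0944]
tool_rot: [-179.7, -0.0, 58.1]
force: [-0.4, -0.6, -0.7]
grip_width: 0.0493
grasp_force: 0.0
```

```bash
python3 - <<'E'
from h import *
print(telemetry.get_obs()["qpos"],telemetry.get_obs()["tool_pos"])
plan([(.5205,-.328,.05,58.4,3),(.5205,-.328,.016,None,3)],110)
E
```

```text
[ 54.29222164  22.02769478 -29.93085723  96.31692164  11.84419557
  65.09499404 -10.77379321] [ 0.51707563 -0.32715013  0.0943892 ]
0.4 1.1 14.8 -0.002 110; 0.4 1.1 14.8 -0.002 110; 0.4 1.1 14.8 -0.002 110; 0.0 0.0 11.3 0.000 110; 0.0 0.0 11.3 0.000 110; 0.0 0.0 11.3 0.000 110
```

Emit:
arm_command(series="0.4 1.1 15 0 110; 0.4 1.1 15 0 110; 0.4 1.1 15 0 110; 0 0 12 0 110; 0 0 12 0 110; 0 0 9 0 110; 0 0 0 0 180; 0 0 0 0 255; 0 0 0 0 255; 0 0 0 0 255; 0 0 0 0 255; 0 0 0 0 255; 0 0 0 0 255; 0 0 0 0 255; 0 0 0 0 255; 0 0 0 0 255")

```text
time_s: 26.13
tool_pos: [0.522, -0.3292, 0.0191]
tool_rot: [180.0, 0.0, 58.1]
force: [-1.6, 1.3, 4.1]
grip_width: 0.0133
grasp_force: 30.0
```

```bash
python3 - <<'E'
from h import *
o=telemetry.get_obs(); print(o["tool_pos"]);p=o["tool_pos"]
plan([(p[0],p[1],.13,None,4),(.4337,.1002,.13,13.8,13),(.4337,.1002,.08,None,3)],255)
E
```

```text
[ 0.52197293 -0.3291619   0.0190642 ]
0.0 0.0 -27.7 0.000 255; 0.0 0.0 -27.7 0.000 255; 0.0 0.0 -27.7 0.000 255; 0.0 0.0 -27.7 0.000 255; 24.4 -23.2 -0.0 0.059 255; 23.0 -24.6 -0.0 0.059 255; 21.5 -26.0 -0.0 0.059 255; 19.9 -27.2 -0.0 0.059 255; 18.3 -28.3 -0.0 0.059 255; 16.6 -29.4 -0.0 0.059 255; 14.8 -30.3 -0.0 0.059 255; 13.0 -31.1 -0.0 0.059 255; 11.1 -31.8 -0.0 0.059 255; 9.2 -32.4 -0.0 0.059 255; 7.2 -32.9 -0.0 0.059 255; 5.3 -33.3 -0.0 0.059 255; 3.3 -33.6 -0.0 0.059 255; 0.0 0.0 16.7 0.000 255; 0.0 0.0 16.7 0.000 255; 0.0 0.0 16.7 0.000 255
```

Emit:
arm_command(series="0 0 -20 0 255; 0 0 -41 0 255; 0 0 -41 0 255; 0 0 -41 0 255; 24.4 -23.2 0 0.059 255; 23 -24.6 0 0.059 255; 21.5 -26 0 0.059 255; 19.9 -27.2 0 0.059 255; 18.3 -28.3 0 0.059 255; 16.6 -29.4 0 0.059 255; 14.8 -30.3 0 0.059 255; 13 -31.1 0 0.059 255; 11.1 -31.8 0 0.059 255; 9.2 -32.4 0 0.059 255; 7.2 -32.9 0 0.059 255; 5.3 -33.3 0 0.059 255; 3.3 -33.6 0 0.059 255; 0 0 15 0 255; 0 0 0 0 255; 0 0 0 0 255")

```text
time_s: 27.8
tool_pos: [0.4317, 0.0994, 0.1458]
tool_rot: [180.0, 0.1, 14.2]
force: [-0.3, -1.3, -0.6]
grip_width: 0.0138
grasp_force: 30.0
```

```bash
python3 - <<'E'
from h import *
o=telemetry.get_obs(); print(o["tool_pos"],o["tool_rot"],o["qpos"])
plan([(.4337,.1002,.085,13.8,4)],255)
E
```

```text
[0.43168317 0.09936412 0.14584841] [1.79983076e+02 1.11414824e-01 1.41789025e+01] [ 35.25413933  -3.00806027 -49.6237994  115.21929671  -2.47358239
  66.86122829 -89.17477911]
0.5 -0.1 15.2 0.002 255; 0.5 -0.1 15.2 0.002 255; 0.5 -0.1 15.2 0.002 255; 0.5 -0.1 15.2 0.002 255
```

Emit:
arm_command(series="0.5 -0.1 15 0.002 255; 0.5 -0.1 15 0.002 255; 0.5 -0.1 15 0.002 255; 0.5 -0.1 15 0.002 255; 0 0 0 0 255; 0 0 0 0 255; 0 0 0 0 255")

```text
time_s: 28.38
tool_pos: [0.4351, 0.1002, 0.0874]
tool_rot: [180.0, -0.1, 13.6]
force: [1.0, 0.0, -0.2]
grip_width: 0.0136
grasp_force: 30.0
```

Emit:
arm_command(series="-1 0 6 0 255; 0 0 7 0 255; 0 0 5 0 255; 0 0 4 0 255; 0 0 3 0 255; 0 0 2 0 255; 0 0 1.5 0 255; 0 0 0 0 255; 0 0 0 0 255")

```text
time_s: 29.13
tool_pos: [0.4355, 0.1012, 0.0596]
tool_rot: [180.0, -0.2, 13.7]
force: [1.5, -1.1, 9.9]
grip_width: 0.014
grasp_force: 30.0
```

Emit:
arm_command(series="0 0 0 0 200; 0 0 0 0 160; 0 0 0 0 160; 0 0 0 0 160; 0 0 -5 0 160; 0 0 -20 0 160; 0 0 -35 0 160; 0 0 -35 0 130; 0 0 0 0 110; 0 0 0 0 110")

```text
time_s: 29.97
tool_pos: [0.4349, 0.1007, 0.1551]
tool_rot: [179.9, -0.2, 13.7]
force: [0.2, -0.2, 0.0]
grip_width: 0.0445
grasp_force: 0.0
```

```bash
python3 - <<'E'
from h import *
s,t=cams.read_camera("side"),cams.read_camera("top")
t0=cv2.imread("pics/top0.png")
for n,(u,v) in dict(A=(313,198),C=(358,231),B=(306,247)).items(): print(n,np.abs(t.astype(int)-t0)[v-14:v+14,u-16:u+16].mean())
z=np.zeros((600,800,3),np.uint8)
a=cv2.resize(s[195:295,240:340],(390,390),interpolation=3);b=cv2.resize(t[175:265,270:390],None,fx=3.3,fy=3.3,interpolation=3)
z[:390,:390]=a; z[:b.shape[0],400:400+b.shape[1]]=b
c=cv2.resize(s[150:220,240:340],None,fx=2.9,fy=2.9,interpolation=3); z[300:300+c.shape[0],400:400+c.shape[1]]=c
cv2.imwrite("pics/p3.png",z)
plan([(.606,-.2125,.12,51,14)],110)
E
```

```text
A 15.321800595238095
C 19.567708333333332
B 10.327752976190476
6.7 24.6 2.3 -0.047 110; 5.6 24.9 2.3 -0.047 110; 4.4 25.2 2.3 -0.047 110; 3.2 25.3 2.3 -0.047 110; 2.1 25.5 2.3 -0.047 110; 0.9 25.5 2.3 -0.047 110; -0.3 25.5 2.3 -0.047 110; -1.5 25.5 2.3 -0.047 110; -2.7 25.4 2.3 -0.047 110; -3.9 25.2 2.3 -0.047 110; -5.0 25.0 2.3 -0.047 110; -6.2 24.8 2.3 -0.047 110; -7.3 24.5 2.3 -0.047 110; -8.5 24.1 2.3 -0.047 110
```

View pics/p3.png

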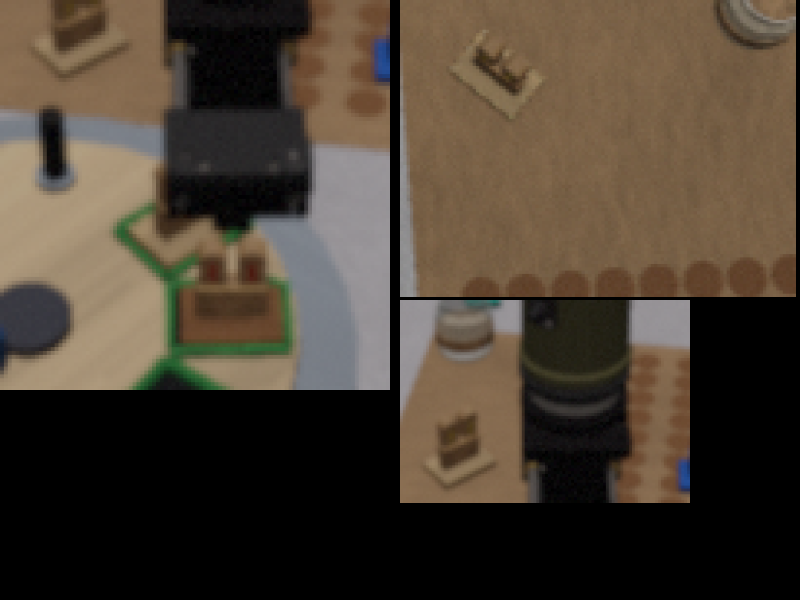

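```bash
python3 - <<'E'
from h import *
np.set_printoptions(precision=4,suppress=True)
def f(cs):
    q=np.array([onz("top",((x-400)/3.3+270,y/3.3+175),.01) for x,y in cs]); d=q[1]-q[0]+q[2]-q[3]; return q.mean(0),np.degrees(np.arctan2(d[1],d[0]))%180,np.linalg.norm(d)/2
new=[(478,30),(547,75),(512,118),(449,70)]; old=[(527,33),(592,83),(558,120),(497,72)]
print(f(old),f(new))
m=np.mean(new,0); print(tri(((459.5-400)/2.9+240,(462.5-300)/2.9+150),((m[0]-400)/3.3+270,m[1]/3.3+175)))
c=f(new)[0]-[.001,0.0005,0]
plan([(c[0],c[1],.12,f(new)[1],13)],110)
E
```

```text
(array([ 0.6075, -0.2135,  0.01  ]), np.float64(50.460806386532056), np.float64(0.06372702028003781)) (array([ 0.6109, -0.176 ,  0.01  ]), np.float64(53.35564230140295), np.float64(0.06456858231279838))
(array([ 0.6096, -0.1764,  0.0075]), np.float64(0.0034637892506847725))
8.2 23.9 2.5 -0.053 110; 6.9 24.3 2.5 -0.053 110; 5.6 24.6 2.5 -0.053 110; 4.3 24.9 2.5 -0.053 110; 3.0 25.1 2.5 -0.053 110; 1.6 25.2 2.5 -0.053 110; 0.3 25.3 2.5 -0.053 110; -1.1 25.3 2.5 -0.053 110; -2.4 25.2 2.5 -0.053 110; -3.8 25.0 2.5 -0.053 110; -5.1 24.8 2.5 -0.053 110; -6.4 24.5 2.5 -0.053 110; -7.7 24.1 2.5 -0.053 110
```

Emit:
arm_command(series="8.2 23.9 0 -0.053 110; 6.9 24.3 0 -0.053 110; 5.6 24.6 0 -0.053 110; 4.3 24.9 0 -0.053 110; 3 25.1 0 -0.053 110; 1.6 25.2 0 -0.053 110; 0.3 25.3 2.5 -0.053 110; -1.1 25.3 5 -0.053 110; -2.4 25.2 5 -0.053 110; -3.8 25 5 -0.053 110; -5.1 24.8 5 -0.053 110; -6.4 24.5 5 -0.053 110; -7.7 24.1 5 -0.053 110; 0 0 0 0 110; 0 0 0 0 110; 0 0 0 0 110")

```text
time_s: 31.4
tool_pos: [0.609, -0.175, 0.1189]
tool_rot: [-179.8, -0.0, 53.2]
force: [-0.2, 0.8, -0.6]
grip_width: 0.0496
grasp_force: 0.0
```

```bash
python3 - <<'E'
from h import *
print(telemetry.get_obs()["tool_pos"])
plan([(.6097,-.1765,.05,53,3),(.6097,-.1765,.018,53,3)],110)
E
```

```text
[ 0.60902506 -0.17504248  0.11889403]
-0.3 0.5 23.0 0.001 110; -0.3 0.5 23.0 0.001 110; -0.3 0.5 23.0 0.001 110; 0.0 0.0 10.7 -0.000 110; 0.0 0.0 10.7 -0.000 110; 0.0 0.0 10.7 -0.000 110
```

Emit:
arm_command(series="-0.3 0.5 23 0 110; -0.3 0.5 23 0 110; -0.3 0.5 23 0 110; 0 0 14 0 110; 0 0 10 0 110; 0 0 8 0 110; 0 0 0 0 180; 0 0 0 0 255; 0 0 0 0 255; 0 0 0 0 255; 0 0 0 0 255; 0 0 0 0 255; 0 0 0 0 255; 0 0 0 0 255; 0 0 0 0 255; 0 0 0 0 255; 0 0 0 0 255")

```text
time_s: 32.82
tool_pos: [0.6109, -0.1783, 0.0201]
tool_rot: [180.0, 0.0, 53.2]
force: [-1.5, 0.0, 5.8]
grip_width: 0.0134
grasp_force: 30.0
```

```bash
python3 - <<'E'
from h import *
o=telemetry.get_obs(); print(o["tool_pos"]);p=o["tool_pos"]
plan([(p[0],p[1],.175,None,4),(.4421,.1815,.17,-24.2,16)],255)
E
```

```text
[ 0.61089967 -0.17831203  0.02005262]
0.0 0.0 -38.7 0.000 255; 0.0 0.0 -38.7 0.000 255; 0.0 0.0 -38.7 0.000 255; 0.0 0.0 -38.7 0.000 255; 11.7 -21.9 0.3 0.084 255; 9.8 -22.8 0.3 0.084 255; 7.8 -23.6 0.3 0.084 255; 5.8 -24.2 0.3 0.084 255; 3.8 -24.6 0.3 0.084 255; 1.7 -24.8 0.3 0.084 255; -0.4 -24.8 0.3 0.084 255; -2.5 -24.7 0.3 0.084 255; -4.6 -24.4 0.3 0.084 255; -6.6 -23.9 0.3 0.084 255; -8.6 -23.3 0.3 0.084 255; -10.6 -22.5 0.3 0.084 255; -12.4 -21.5 0.3 0.084 255; -14.2 -20.4 0.3 0.084 255; -15.9 -19.1 0.3 0.084 255; -17.4 -17.7 0.3 0.084 255
```

Emit:
arm_command(series="0 0 0 0 200; 0 0 0 0 170; 0 0 0 0 160; 0 0 0 0 160; 4 0 1 0 160; 4 0 1 0 160; 2 0 1 0 160; 0 0 0 0 160; 0 0 0 0 255; 0 0 0 0 255; 0 0 0 0 255; 0 0 0 0 255; 0 0 0 0 255; 0 0 0 0 255; 0 0 0 0 255; 0 0 0 0 255; 0 0 0 0 255")

```text
time_s: 34.23
tool_pos: [0.6167, -0.1704, 0.0166]
tool_rot: [180.0, 0.0, 53.1]
force: [-0.0, 0.5, -0.6]
grip_width: 0.0139
grasp_force: 30.0
```

```bash
python3 - <<'E'
from h import *
o=telemetry.get_obs(); p=o["tool_pos"]; print(p,o["grip_width"],o["force"],o["grasp_force"])
plan([(p[0],p[1],.175,None,4),(.4324,.1853,.17,155.8,16)],255)
E
```

```text
[ 0.61665072 -0.17044834  0.01655696] 0.01390370509981986 [-0.03839325  0.46858744 -0.58642057] 29.999959794804454
0.0 0.0 -39.6 0.000 255; 0.0 0.0 -39.6 0.000 255; 0.0 0.0 -39.6 0.000 255; 0.0 0.0 -39.6 0.000 255; 10.9 -22.5 0.3 -0.112 255; 13.3 -21.2 0.3 -0.112 255; 15.6 -19.6 0.3 -0.112 255; 17.7 -17.7 0.3 -0.112 255; 19.6 -15.6 0.3 -0.112 255; 21.2 -13.3 0.3 -0.112 255; 22.6 -10.9 0.3 -0.112 255; 23.6 -8.3 0.3 -0.112 255; 24.4 -5.6 0.3 -0.112 255; 24.9 -2.8 0.3 -0.112 255; 25.0 -0.0 0.3 -0.112 255; 24.9 2.8 0.3 -0.112 255; 24.4 5.5 0.3 -0.112 255; 23.7 8.2 0.3 -0.112 255; 22.6 10.8 0.3 -0.112 255; 21.2 13.3 0.3 -0.112 255
```

Emit:
arm_command(series="0 0 -39 0 255; 0 0 -40 0 255; 0 0 -40 0 255; 0 0 -40 0 255; 10.9 -22.5 0 -0.112 255; 13.3 -21.2 0 -0.112 255; 15.6 -19.6 0 -0.112 255; 17.7 -17.7 0 -0.112 255; 19.6 -15.6 0 -0.112 255; 21.2 -13.3 0 -0.112 255; 22.6 -10.9 0 -0.112 255; 23.6 -8.3 0 -0.112 255; 24.4 -5.6 0 -0.112 255; 24.9 -2.8 0 -0.112 255; 25 0 0 -0.112 255; 24.9 2.8 0 -0.112 255; 24.4 5.5 0 -0.112 255; 23.7 8.2 0 -0.112 255; 22.6 10.8 0 -0.112 255; 21.2 13.3 0 -0.112 255")

```text
time_s: 35.9
tool_pos: [0.4313, 0.1866, 0.1754]
tool_rot: [-180.0, 0.0, 156.2]
force: [0.7, 0.2, -0.6]
grip_width: 0.0139
grasp_force: 30.0
```

Emit:
arm_command(series="0 0 0 0 255; 0 0 0 0 255; 0 0 0 0 255")

```text
time_s: 36.15
tool_pos: [0.4325, 0.1849, 0.1755]
tool_rot: [-180.0, 0.0, 155.8]
force: [0.6, -0.3, -1.1]
grip_width: 0.0139
grasp_force: 30.0
```

```bash
python3 - <<'E'
from h import *
o=telemetry.get_obs(); print(o["tool_pos"],o["qpos"],o["grip_width"])
plan([(.4328,.1852,.085,155.8,5)],255)
E
```

```text
[0.43246691 0.18490116 0.17545226] [ 44.8695769    0.60328137 -70.39597027 109.50622104   0.66863751
  70.30287258  40.02714372] 0.013882854481585351
-0.0 0.1 18.1 -0.000 255; -0.0 0.1 18.1 -0.000 255; -0.0 0.1 18.1 -0.000 255; -0.0 0.1 18.1 -0.000 255; -0.0 0.1 18.1 -0.000 255
```

Emit:
arm_command(series="0 0 20 0 255; 0 0 20 0 255; 0 0 20 0 255; 0 0 20 0 255; 0 0 10 0 255; 0 0 0 0 255; 0 0 0 0 255; 0 0 0 0 255")

```text
time_s: 36.82
tool_pos: [0.4333, 0.1856, 0.0865]
tool_rot: [179.9, 0.1, 155.8]
force: [-0.6, 1.2, -0.3]
grip_width: 0.014
grasp_force: 30.0
```

Emit:
arm_command(series="0 0 8 0 255; 0 0 7 0 255; 0 0 5 0 255; 0 0 4 0 255; 0 0 3 0 255; 0 0 2 0 255; 0 0 1 0 255; 0 0 0 0 255; 0 0 0 0 255")

```text
time_s: 37.57
tool_pos: [0.4328, 0.1863, 0.0565]
tool_rot: [180.0, 0.0, 155.8]
force: [-1.2, -0.1, 6.6]
grip_width: 0.0139
grasp_force: 30.0
```

Emit:
arm_command(series="0 0 0 0 200; 0 0 0 0 160; 0 0 0 0 160; 0 0 0 0 160; 0 0 -5 0 160; 0 0 -20 0 160; 0 0 -35 0 160; 0 0 -41 0 130; 0 0 -10 0 60; 0 0 0 0 60; 0 0 0 0 60")

```text
time_s: 38.48
tool_pos: [0.4328, 0.1849, 0.1668]
tool_rot: [-180.0, 0.1, 155.8]
force: [-0.6, 1.0, -1.2]
grip_width: 0.0515
grasp_force: 0.0
```

```bash
python3 - <<'E'
from h import *
plan([(.675,-.0178,.165,129,14)],60)
E
```

```text
-21.7 -6.1 0.1 0.033 60; -21.9 -5.4 0.1 0.033 60; -22.1 -4.6 0.1 0.033 60; -22.2 -3.9 0.1 0.033 60; -22.3 -3.2 0.1 0.033 60; -22.4 -2.4 0.1 0.033 60; -22.5 -1.7 0.1 0.033 60; -22.5 -0.9 0.1 0.033 60; -22.6 -0.2 0.1 0.033 60; -22.6 0.6 0.1 0.033 60; -22.5 1.3 0.1 0.033 60; -22.5 2.1 0.1 0.033 60; -22.4 2.8 0.1 0.033 60; -22.3 3.6 0.1 0.033 60
```

Emit:
arm_command(series="-21.7 -6.1 0 0.033 60; -21.9 -5.4 0 0.033 60; -22.1 -4.6 0 0.033 60; -22.2 -3.9 0 0.033 60; -22.3 -3.2 0 0.033 60; -22.4 -2.4 0 0.033 60; -22.5 -1.7 0 0.033 60; -22.5 -0.9 0 0.033 60; -22.6 -0.2 0 0.033 60; -22.6 0.6 0 0.033 60; -22.5 1.3 0 0.033 60; -22.5 2.1 0 0.033 60; -22.4 2.8 0 0.033 60; -22.3 3.6 0 0.033 60; 0 0 0 0 60; 0 0 0 0 60; 0 0 0 0 60")

```text
time_s: 39.9
tool_pos: [0.6738, -0.015, 0.1644]
tool_rot: [-179.9, -0.2, 129.5]
force: [-0.9, -0.1, 0.2]
grip_width: 0.0665
grasp_force: 0.0
```

```bash
python3 - <<'E'
from h import *
print(telemetry.get_obs()["tool_pos"],telemetry.get_obs()["tool_rot"][2])
s,t=cams.read_camera("side"),cams.read_camera("top")
z=np.zeros((480,800,3),np.uint8)
z[:,:480]=cv2.resize(s[200:320,235:355],(480,480),interpolation=3); z[:320,480:]=cv2.resize(t[215:315,130:230],(320,320),interpolation=3)
cv2.imwrite("pics/p4.png",z)
plan([(.675,-.0178,.12,129,2),(.675,-.0178,.076,None,3)],60)
E
```

```text
[ 0.67380445 -0.01503535  0.16435552] 129.48659457427627
-1.5 -0.6 22.8 0.005 60; -1.5 -0.6 22.8 0.005 60; 0.0 0.0 14.7 0.000 60; 0.0 0.0 14.7 0.000 60; 0.0 0.0 14.7 0.000 60
```

View pics/p4.png

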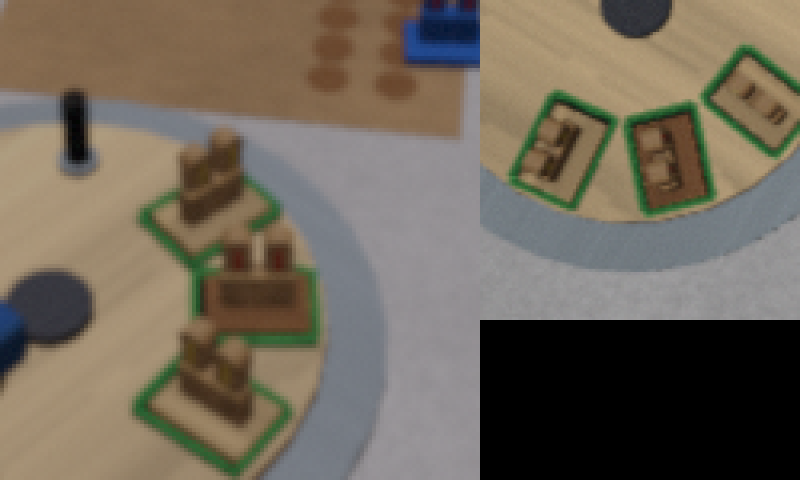

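All three toppers sit flat inside the green pockets (right-hand view near (560,150), (670,160), (760,100)). Next: release the plunger again.

Emit:
arm_command(series="-1.5 -0.6 23 0.005 60; -1.5 -0.6 23 0 60; 0 0 15 0 60; 0 0 15 0 60; 0 0 12 0 100; 0 0 0 0 255; 0 0 0 0 255; 0 0 0 0 255; 0 0 0 0 255; 0 0 0 0 255; 0 0 0 0 255; 0 0 0 0 255; 0 0 0 0 255; 0 0 0 0 255; 0 0 0 0 255; 0 0 0 0 255; 0 0 0 0 255", squeeze=25)

```text
time_s: 41.42
tool_pos: [0.6768, -0.0192, 0.0789]
tool_rot: [179.9, 0.0, 129.1]
force: [3.1, 1.0, 0.4]
grip_width: 0.0135
grasp_force: 25.0
```

Emit:
arm_command(series="0 0 -4 0 255; 0 0 -4 0 255; 0 0 -4 0 255; 0 0 -3 0 255; 0 0 -1 0 255; 0 0 0 0 255; 0 0 0 -0.1 255; 0 0 0 -0.12 255; 0 0 0 -0.12 255; 0 0 0 -0.12 255; 0 0 0 -0.12 255; 0 0 0 -0.12 255; 0 0 0 -0.12 255; 0 0 0 -0.1 255; 0 0 0 0 255")

```text
time_s: 42.67
tool_pos: [0.6773, -0.0176, 0.0934]
tool_rot: [179.8, 0.2, -177.9]
force: [7.9, 4.9, -7.3]
grip_width: 0.0134
grasp_force: 25.0
```

Emit:
arm_command(series="0 0 2 0 255; 0 0 1 0 150; 0 0 0 0 60; 0 0 0 0 0; 0 0 0 0 0; 0 0 0 0 0; 0 0 -8 0 0; 0 0 -25 0 0; 0 0 -25 0 0; 0 0 -20 0 0; 0 0 0 0 0; 0 0 0 0 0")

```text
time_s: 43.67
tool_pos: [0.6769, -0.0194, 0.1716]
tool_rot: [-180.0, 0.2, -178.2]
force: [-0.3, -0.1, -0.5]
grip_width: 0.0791
grasp_force: 0.0
```

```bash
python3 - <<'E'
from h import *
s=cams.read_camera("side"); cv2.imwrite("pics/s6f.png",s); a=cv2.imread("pics/s3f.png")
m=lambda i:cv2.findNonZero(cv2.inRange(cv2.cvtColor(i[195:235,205:235],cv2.COLOR_BGR2HSV),(0,150,90),(6,255,255))).reshape(-1,2)
k=cv2.imread("pics/side0.png")
for i in(k,s): q=m(i); print(len(q),q.mean(0),q.min(0),q.max(0))
plan([(.5756,.0016,.15,53,19)],0)
E
```

```text
49 [13.73469388 19.32653061] [10 15] [17 24]
55 [12.87272727 15.74545455] [ 7 13] [19 18]
5.3 1.3 1.1 0.118 0; 5.4 0.7 1.1 0.118 0; 5.4 0.0 1.1 0.118 0; 5.4 -0.6 1.1 0.118 0; 5.3 -1.2 1.1 0.118 0; 5.1 -1.9 1.1 0.118 0; 4.8 -2.4 1.1 0.118 0; 4.5 -3.0 1.1 0.118 0; 4.1 -3.5 1.1 0.118 0; 3.7 -4.0 1.1 0.118 0; 3.2 -4.4 1.1 0.118 0; 2.6 -4.7 1.1 0.118 0; 2.1 -5.0 1.1 0.118 0; 1.5 -5.2 1.1 0.118 0; 0.8 -5.3 1.1 0.118 0; 0.2 -5.4 1.1 0.118 0; -0.4 -5.4 1.1 0.118 0; -1.1 -5.3 1.1 0.118 0; -1.7 -5.1 1.1 0.118 0
```

Emit:
arm_command(series="5.3 1.3 1.1 0.118 0; 5.4 0.7 1.1 0.118 0; 5.4 0 1.1 0.118 0; 5.4 -0.6 1.1 0.118 0; 5.3 -1.2 1.1 0.118 0; 5.1 -1.9 1.1 0.118 0; 4.8 -2.4 1.1 0.118 0; 4.5 -3 1.1 0.118 0; 4.1 -3.5 1.1 0.118 0; 3.7 -4 1.1 0.118 0; 3.2 -4.4 1.1 0.118 0; 2.6 -4.7 1.1 0.118 0; 2.1 -5 1.1 0.118 0; 1.5 -5.2 1.1 0.118 0; 0.8 -5.3 1.1 0.118 0; 0.2 -5.4 1.1 0.118 0; -0.4 -5.4 1.1 0.118 0; -1.1 -5.3 1.1 0.118 0; -1.7 -5.1 1.1 0.118 0; 0 0 0 0 0")

```text
time_s: 45.38
tool_pos: [0.5736, 0.0015, 0.1472]
tool_rot: [-179.9, 0.1, 53.2]
force: [-0.3, 0.5, -0.6]
grip_width: 0.0869
grasp_force: 0.0
```

Emit:
arm_command(series="0 0 0 0 0; 0 0 0 0 0")

```text
time_s: 45.55
tool_pos: [0.5753, 0.0013, 0.1481]
tool_rot: [-180.0, 0.0, 53.5]
force: [-0.3, -0.2, -0.6]
grip_width: 0.0873
grasp_force: 0.0
```

```bash
python3 - <<'E'
from h import *
print(telemetry.get_obs()["tool_pos"])
plan([(.5756,.0016,.11,53,2),(.5756,.0016,.064,None,3)],0)
E
```

```text
[0.57534974 0.00131569 0.14811183]
0.2 0.0 19.1 0.004 0; 0.2 0.0 19.1 0.004 0; 0.0 0.0 15.3 0.000 0; 0.0 0.0 15.3 0.000 0; 0.0 0.0 15.3 0.000 0
```

Emit:
arm_command(series="0 0 20 0 0; 0 0 20 0 0; 0 0 20 0 0; 0 0 14 0 0; 0 0 8 0 100; 0 0 0 0 255; 0 0 0 0 255; 0 0 0 0 255; 0 0 0 0 255; 0 0 0 0 255; 0 0 0 0 255; 0 0 0 0 255; 0 0 0 0 255; 0 0 0 0 255; 0 0 0 0 255; 0 0 0 0 255; 0 0 0 0 255; 0 0 0 0 255; 0 0 0 0 255", squeeze=20)

```text
time_s: 47.13
tool_pos: [0.5753, 0.0019, 0.0666]
tool_rot: [-180.0, 0.0, 53.3]
force: [-1.4, 1.2, 0.3]
grip_width: 0.0175
grasp_force: 20.0
```

```bash
python3 - <<'E'
from h import *
o=telemetry.get_obs(); p=o["tool_pos"]; print(p,o["grip_width"],o["force"])
c=np.array([.5551,.130]); v=p[:2]-c; r=np.hypot(*v); a=np.arctan2(v[1],v[0]); print(r,np.degrees(a))
w=[]; N=38
for k in range(1,N+1):
    b=a-np.radians(133.5)*k/N; w.append((c[0]+.13*np.cos(b),c[1]+.13*np.sin(b),p[2],None,1))
plan(w,255)
E
```

```text
[0.57532412 0.00187449 0.06659991] 0.017525866590185835 [-1.44127434  1.16348808  0.25269662]
0.12971184457154353 -81.0300886701019
-5.7 -5.5 -0.0 0.000 255; -5.2 -6.1 -0.0 0.000 255; -4.8 -6.4 -0.0 0.000 255; -4.4 -6.7 -0.0 0.000 255; -4.0 -6.9 -0.0 0.000 255; -3.5 -7.1 -0.0 0.000 255; -3.1 -7.3 -0.0 0.000 255; -2.6 -7.5 -0.0 0.000 255; -2.2 -7.7 -0.0 0.000 255; -1.7 -7.8 -0.0 0.000 255; -1.2 -7.9 -0.0 0.000 255; -0.7 -7.9 -0.0 0.000 255; -0.2 -8.0 -0.0 0.000 255; 0.3 -8.0 -0.0 0.000 255; 0.7 -7.9 -0.0 0.000 255; 1.2 -7.9 -0.0 0.000 255; 1.7 -7.8 -0.0 0.000 255; 2.2 -7.7 -0.0 0.000 255; 2.6 -7.5 -0.0 0.000 255; 3.1 -7.3 -0.0 0.000 255
3.5 -7.1 -0.0 0.000 255; 4.0 -6.9 -0.0 0.000 255; 4.4 -6.7 -0.0 0.000 255; 4.8 -6.4 -0.0 0.000 255; 5.2 -6.1 -0.0 0.000 255; 5.5 -5.7 -0.0 0.000 255; 5.9 -5.4 -0.0 0.000 255; 6.2 -5.0 -0.0 0.000 255; 6.5 -4.6 -0.0 0.000 255; 6.8 -4.2 -0.0 0.000 255; 7.0 -3.8 -0.0 0.000 255; 7.2 -3.4 -0.0 0.000 255; 7.4 -2.9 -0.0 0.000 255; 7.6 -2.5 -0.0 0.000 255; 7.7 -2.0 -0.0 0.000 255; 7.8 -1.5 -0.0 0.000 255; 7.9 -1.0 -0.0 0.000 255; 8.0 -0.5 -0.0 0.000 255
```

Emit:
arm_command(series="-3 -3 0 0 255; -5.2 -5.8 0 0 255; -5 -6.3 0 0 255; -4.4 -6.7 0 0 255; -4 -6.9 0 0 255; -3.5 -7.1 0 0 255; -3.1 -7.3 0 0 255; -2.6 -7.5 0 0 255; -2.2 -7.7 0 0 255; -1.7 -7.8 0 0 255; -1.2 -7.9 0 0 255; -0.7 -7.9 0 0 255; -0.2 -8 0 0 255; 0.3 -8 0 0 255; 0.7 -7.9 0 0 255; 1.2 -7.9 0 0 255; 1.7 -7.8 0 0 255; 2.2 -7.7 0 0 255; 2.6 -7.5 0 0 255; 3.1 -7.3 0 0 255")

```text
time_s: 48.8
tool_pos: [0.4439, 0.0674, 0.0664]
tool_rot: [-180.0, 0.1, 53.3]
force: [0.7, -4.2, -1.6]
grip_width: 0.0174
grasp_force: 20.0
```

```bash
python3 - <<'E'
from h import *
o=telemetry.get_obs(); p=o["tool_pos"]; print(p,o["grip_width"],o["force"])
c=np.array([.5551,.130]); v=p[:2]-c; r=np.hypot(*v); a=np.arctan2(v[1],v[0]); print(r,np.degrees(a)%360)
w=[]; N=19; e=np.radians(145.5)
for k in range(1,N+1):
    b=a+((e-a)%(2*np.pi)-2*np.pi)*k/N; w.append((c[0]+.13*np.cos(b),c[1]+.13*np.sin(b),p[2],None,1))
plan(w,255)
E
```

```text
[0.44388426 0.06742925 0.06639372] 0.017365026148843967 [ 0.6519829  -4.23647713 -1.63851685]
0.12760892825960846 209.3624075747976
1.1 -7.8 -0.0 0.000 255; 3.7 -6.7 -0.0 0.000 255; 4.1 -6.4 -0.0 0.000 255; 4.5 -6.2 -0.0 0.000 255; 4.8 -5.9 -0.0 0.000 255; 5.1 -5.6 -0.0 0.000 255; 5.5 -5.3 -0.0 0.000 255; 5.8 -5.0 -0.0 0.000 255; 6.1 -4.6 -0.0 0.000 255; 6.3 -4.3 -0.0 0.000 255; 6.6 -3.9 -0.0 0.000 255; 6.8 -3.5 -0.0 0.000 255; 7.0 -3.1 -0.0 0.000 255; 7.1 -2.7 -0.0 0.000 255; 7.3 -2.3 -0.0 0.000 255; 7.4 -1.8 -0.0 0.000 255; 7.5 -1.4 -0.0 0.000 255; 7.6 -1.0 -0.0 0.000 255; 7.6 -0.5 -0.0 0.000 255
```

Emit:
arm_command(series="2.8 -7 0 0 255; 3.7 -6.7 0 0 255; 4.1 -6.4 0 0 255; 4.5 -6.2 0 0 255; 4.8 -5.9 0 0 255; 5.1 -5.6 0 0 255; 5.5 -5.3 0 0 255; 5.8 -5 0 0 255; 6.1 -4.6 0 0 255; 6.3 -4.3 0 0 255; 6.6 -3.9 0 0 255; 6.8 -3.5 0 0 255; 7 -3.1 0 0 255; 7.1 -2.7 0 0 255; 7.3 -2.3 0 0 255; 7.4 -1.8 0 0 255; 5 -1 0 0 255; 3 -0.4 0 0 255; 0 0 0 0 255; 0 0 0 0 255")

```text
time_s: 50.47
tool_pos: [0.4432, 0.1931, 0.0664]
tool_rot: [-179.9, -0.1, 53.4]
force: [1.6, -0.2, -9.6]
grip_width: 0.0175
grasp_force: 20.0
```

Emit:
arm_command(series="3 0 0 0 255; 3 0 0 0 255; 3 0.2 0 0 255; 2 0.2 0 0 255; 2 0.2 0 0 255; 0 0 0 0 255; 0 0 0 0 255")

```text
time_s: 51.05
tool_pos: [0.4496, 0.2043, 0.0664]
tool_rot: [-179.8, 0.0, 53.4]
force: [-6.2, 2.5, -4.6]
grip_width: 0.0174
grasp_force: 20.0
```

Emit:
arm_command(series="1.5 0.2 0 0 255; 1.5 0.2 0 0 255; 0 0 0 0 255; 0 0 0 0 255")

```text
time_s: 51.38
tool_pos: [0.4512, 0.2068, 0.0664]
tool_rot: [-179.7, 0.0, 53.4]
force: [-6.5, 2.6, -5.6]
grip_width: 0.0173
grasp_force: 20.0
```

Emit:
arm_command(series="1.5 0.2 0 0 255; 1.5 0.2 0 0 255; 0 0 0 0 255; 0 0 0 0 255")

```text
time_s: 51.72
tool_pos: [0.453, 0.2094, 0.0664]
tool_rot: [-179.7, 0.0, 53.4]
force: [-7.7, 2.4, -4.3]
grip_width: 0.0175
grasp_force: 20.0
```

```bash
python3 - <<'E'
from h import *
s,t=cams.read_camera("side"),cams.read_camera("top")
cv2.imwrite("pics/s7f.png",s);cv2.imwrite("pics/t7f.png",t)
for n,a,b,(u,v) in(("top",cv2.imread("pics/top0.png"),t,(169,293)),("side",cv2.imread("pics/side0.png"),s,(322,302))):
    A,B=[cv2.cvtColor(i,cv2.COLOR_BGR2GRAY) for i in(a,b)]
    tp=A[v-6:v+7,u-6:u+7]; r=cv2.matchTemplate(B[v-22:v+23,u-22:u+23],tp,cv2.TM_CCOEFF_NORMED); _,m,_,l=cv2.minMaxLoc(r); print(n,m,np.array(l)-16)
K=[(.3667,.1520,.03)]
c=np.array([.5551,.13])
for d in(-4,-2,0,2,4):
    q=np.radians(173.7+d); P=[c[0]+.19*np.cos(q),c[1]+.19*np.sin(q),.029]; print(d,proj("top",P),proj("side",P))
z=np.zeros((420,800,3),np.uint8); z[:,:420]=cv2.resize(s[230:335,250:355],(420,420),interpolation=3); z[:380,420:]=cv2.resize(t[205:310,95:200],(380,380),interpolation=3); cv2.imwrite("pics/p5.png",z)
E
```

```text
top 0.9638381600379944 [3 0]
side 0.49513426423072815 [16  5]
-4 [[164.36968562 292.86694291]] [[320.20041488 305.92189129]]
-2 [[167.03485277 293.2713234 ]] [[321.11658141 303.75161613]]
0 [[169.71693399 293.58059175]] [[321.9301675  301.57224098]]
2 [[172.41231305 293.79433573]] [[322.64144368 299.38694669]]
4 [[175.11735487 293.91228436]] [[323.25084494 297.19884052]]
```

Emit:
arm_command(series="0 0 0 0 200; 0 0 0 0 150; 0 0 0 0 150; 0 0 0 0 150; -4 0 0 0 150; -4 -0.5 0 0 150; 0 0 0 0 150; 0 0 0 0 255; 0 0 0 0 255; 0 0 0 0 255; 0 0 0 0 255; 0 0 0 0 255; 0 0 0 0 255; 0 0 0 0 255", squeeze=40)

```text
time_s: 52.98
tool_pos: [0.448, 0.2027, 0.0666]
tool_rot: [-179.7, 0.1, 53.4]
force: [-6.8, 2.9, 5.7]
grip_width: 0.0166
grasp_force: 40.0
```

Emit:
arm_command(series="1.5 0.2 0 0 255; 1.5 0.2 0 0 255; 1.5 0.2 0 0 255; 1 0.1 0 0 255; 0 0 0 0 255; 0 0 0 0 255; 0 0 0 0 255")

```text
time_s: 53.57
tool_pos: [0.4503, 0.206, 0.0666]
tool_rot: [-179.6, 0.3, 53.4]
force: [-12.1, 1.4, 10.9]
grip_width: 0.0168
grasp_force: 40.0
```

```bash
cat > hole.py <<'E'
from h import *
t=cams.read_camera("top"); u,v=169,293
A,B=[cv2.cvtColor(i,cv2.COLOR_BGR2GRAY) for i in(cv2.imread("pics/top0.png"),t)]
r=cv2.matchTemplate(cv2.resize(B[v-22:v+23,u-22:u+23],None,fx=4,fy=4,interpolation=3),cv2.resize(A[v-6:v+7,u-6:u+7],None,fx=4,fy=4,interpolation=3),cv2.TM_CCOEFF_NORMED)
_,m,_,l=cv2.minMaxLoc(r); print("hole shift px",m,np.array(l)/4-16)
E
python3 hole.py
```

```text
hole shift px 0.9954648613929749 [0. 0.]
```

Emit:
arm_command(series="1.2 0 0 0 255; 0 0 0 0 255; 0 0 0 0 255")

```text
time_s: 53.87
tool_pos: [0.4503, 0.2059, 0.0666]
tool_rot: [-179.6, 0.4, 53.4]
force: [-13.7, -1.0, 15.0]
grip_width: 0.0164
grasp_force: 40.0
```

Emit:
arm_command(series="0 0 0 0 200; 0 0 0 0 120; 0 0 0 0 60; 0 0 0 0 60; 0 0 -20 0 30; 0 0 -35 0 0; 0 0 -41 0 0; 0 0 0 0 0; 0 0 0 0 0")

```text
time_s: 54.62
tool_pos: [0.4577, 0.2058, 0.1652]
tool_rot: [179.7, -0.2, 53.3]
force: [-0.8, -0.5, -0.6]
grip_width: 0.0641
grasp_force: 0.0
```

```bash
python3 hole.py; python3 - <<'E'
from h import *
plan([(.52,.09,.17,118,9),(.675,-.0178,.165,181.8,11)],0)
E
```

```text
hole shift px 0.9955334663391113 [0. 0.]
-6.0 13.3 -0.7 -0.126 0; -7.6 12.5 -0.7 -0.126 0; -9.1 11.4 -0.7 -0.126 0; -10.5 10.2 -0.7 -0.126 0; -11.7 8.8 -0.7 -0.126 0; -12.7 7.2 -0.7 -0.126 0; -13.5 5.6 -0.7 -0.126 0; -14.1 3.9 -0.7 -0.126 0; -14.5 2.1 -0.7 -0.126 0; -15.3 7.8 0.5 -0.101 0; -16.0 6.3 0.5 -0.101 0; -16.5 4.6 0.5 -0.101 0; -16.9 2.9 0.5 -0.101 0; -17.1 1.2 0.5 -0.101 0; -17.2 -0.5 0.5 -0.101 0; -17.0 -2.3 0.5 -0.101 0; -16.7 -4.0 0.5 -0.101 0; -16.2 -5.6 0.5 -0.101 0; -15.6 -7.3 0.5 -0.101 0; -14.7 -8.8 0.5 -0.101 0
```

Emit:
arm_command(series="-6 13.3 0 -0.124 0; -7.6 12.5 0 -0.124 0; -9.1 11.4 0 -0.124 0; -10.5 10.2 0 -0.124 0; -11.7 8.8 0 -0.124 0; -12.7 7.2 0 -0.124 0; -13.5 5.6 0 -0.124 0; -14.1 3.9 0 -0.124 0; -14.5 2.1 0 -0.124 0; -15.3 7.8 0 -0.103 0; -16 6.3 0 -0.103 0; -16.5 4.6 0 -0.103 0; -16.9 2.9 0 -0.103 0; -17.1 1.2 0 -0.103 0; -17.2 -0.5 0 -0.103 0; -17 -2.3 0 -0.103 0; -16.7 -4 0 -0.103 0; -16.2 -5.6 0 -0.103 0; -15.6 -7.3 0 -0.103 0; -14.7 -8.8 0 -0.103 0")

```text
time_s: 56.33
tool_pos: [0.6729, -0.0193, 0.1601]
tool_rot: [180.0, -0.2, -177.5]
force: [-0.8, -0.5, 0.1]
grip_width: 0.0872
grasp_force: 0.0
```

Emit:
arm_command(series="0 0 0 0 0; 0 0 0 0 0; 0 0 0 0 0")

```text
time_s: 56.58
tool_pos: [0.672, -0.0175, 0.1612]
tool_rot: [179.9, -0.1, -177.8]
force: [-0.9, 0.1, 0.4]
grip_width: 0.0872
grasp_force: 0.0
```

```bash
python3 - <<'E'
from h import *
print(telemetry.get_obs()["tool_pos"])
plan([(.6755,-.0178,.12,181.9,3),(.6755,-.0178,.089,None,3)],0)
E
```

```text
[ 0.67198043 -0.01753596  0.16119357]
-1.2 -0.1 13.7 0.001 0; -1.2 -0.1 13.7 0.001 0; -1.2 -0.1 13.7 0.001 0; -0.0 0.0 10.3 0.000 0; -0.0 0.0 10.3 0.000 0; -0.0 0.0 10.3 0.000 0
```

Emit:
arm_command(series="-1.2 0 15 0 0; -1.2 0 15 0 0; -1.2 0 15 0 0; 0 0 12 0 0; 0 0 9 0 0; 0 0 6 0 100; 0 0 0 0 255; 0 0 0 0 255; 0 0 0 0 255; 0 0 0 0 255; 0 0 0 0 255; 0 0 0 0 255; 0 0 0 0 255; 0 0 0 0 255; 0 0 0 0 255; 0 0 0 0 255; 0 0 0 0 255; 0 0 0 0 255; 0 0 0 0 255", squeeze=25)

```text
time_s: 58.17
tool_pos: [0.6766, -0.0173, 0.0906]
tool_rot: [179.9, 0.0, -177.8]
force: [0.8, 2.5, -0.4]
grip_width: 0.0137
grasp_force: 25.0
```

Emit:
arm_command(series="0 0 -2 0 255; 0 0 -1 0.06 255; 0 0 0 0.12 255; 0 0 0 0.12 255; 0 0 0 0.12 255; 0 0 0 0.12 255; 0 0 0 0.12 255; 0 0 0 0.12 255; 0 0 0 0.12 255; 0 0 0 0.04 255; 0 0 4 0 255; 0 0 4 0 255; 0 0 4 0 255; 0 0 3 0 255; 0 0 0 0 255; 0 0 0 0 255")

```text
time_s: 59.5
tool_pos: [0.6763, -0.0182, 0.0787]
tool_rot: [-180.0, -0.0, 128.4]
force: [-1.7, 1.6, -1.1]
grip_width: 0.0139
grasp_force: 25.0
```

Emit:
arm_command(series="0 0 0 0 150; 0 0 0 0 60; 0 0 0 0 0; 0 0 0 0 0; 0 0 -10 0 0; 0 0 -30 0 0; 0 0 -35 0 0; 0 0 -25 0 0; -10 25 0 0 0; -10 25 0 0 0; -10 25 0 0 0; -10 25 0 0 0; 0 0 0 0 0; 0 0 0 0 0")

```text
time_s: 60.67
tool_pos: [0.7803, 0.0135, 0.1782]
tool_rot: [180.0, -0.1, 128.4]
force: [-0.6, -0.4, -0.1]
grip_width: 0.0863
grasp_force: 0.0
```

```bash
python3 - <<'E'
from h import *
o=telemetry.get_obs(); print(o["tool_pos"],o["force"])
s,t=cams.read_camera("side"),cams.read_camera("top")
z=np.zeros((560,800,3),np.uint8); z[:420,:420]=cv2.resize(s[200:340,160:300],(420,420),interpolation=3); z[:380,420:]=cv2.resize(t[135:300,100:265],(380,380),interpolation=3); cv2.imwrite("pics/p6.png",z)
E
python3 hole.py
```

```text
[0.78025319 0.01352749 0.17815062] [-0.59467248 -0.36098281 -0.10731933]
hole shift px 0.9957236051559448 [0. 0.]
```

View pics/p6.png

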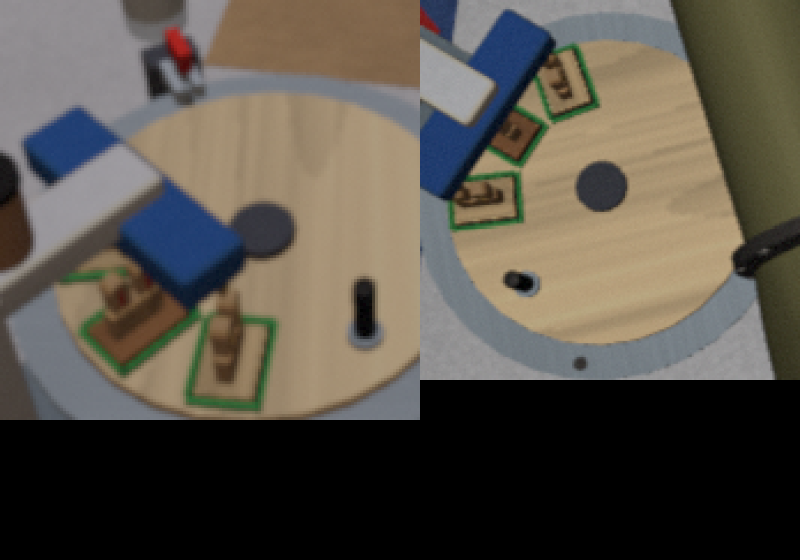

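```bash
python3 - <<'E'
from h import *
m=lambda i:cv2.findNonZero(cv2.inRange(cv2.cvtColor(i[195:235,205:235],cv2.COLOR_BGR2HSV),(0,150,90),(6,255,255))).reshape(-1,2)
q=m(cams.read_camera("side")); print(len(q),q.mean(0),q.min(0),q.max(0))
if abs(q.mean(0)[1]-19.3)<.8 and np.ptp(q[:,0])<9: print(env.sign_off())
E
```

```text
50 [13.74 19.42] [10 15] [17 24]
the job is handed in; nothing more can be done
None
```

The job is handed in: all three toppers sit in their pockets, the nest is back home under the glue head, and the plunger is locked with its knob turned back. The last camera check agreed; no verdict was reported.

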